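# Pack up the pH test kit and click its lid shut

## Robot

A 6-joint arm with a two-finger parallel gripper is mounted at the origin on the work surface. World frame = base frame: x ahead of the robot, y to its left, z up, the work surface at z = 0. Lengths are in mm, angles in rad, forces in N, time in s.
With the tool pointing down it reaches from about 350 to 975 mm from the base axis. Payload 7.1 kg.
Tool frame: the origin (TCP) lies on the centre line of the jaws, within the pads' length; the fingertips stand 8 mm ahead of it and the grasp point (between the pads) lies 11 mm behind it; z points along the fingers, x is the direction in which the jaws open and shut, and the axes are right-handed (so a half turn about z gives the same grasp; the last joint's range is limited). The gripper opens to 88 mm and grips with 3 to 60 N. Pads are 20 mm wide; open, the fingers measure 115 mm over their backs; the gripper's body (75 mm by 178 mm) begins 61 mm behind the grasp point.
Start: joints at [-0.019, 0.423, 1.63, -0, 1.089, -0.019], TCP at [624.984, 0.026, 230.675] pointing down, gripper open.
Joint ranges: [-3, 3], [-0.9, 2.11], [0.09, 2.58], [-1.31, 4.45], [0.11, 2.69], [-2.54, 2.54]. Speed limits (rad/s): [2.39, 2.39, 3.01, 3.14, 3.14, 3.14].

## Interface

Orientations are given as a rotation vector (axis times angle).
In Python, from workcell import ctrl gives the robot as it stands.
- The arm moves only by the shell command python3 -m handwheel 'ROWS'. ROWS is JSON, a list of rows, each a list of 3 entries, a list of its own where there are three numbers: the turn, a rotation vector about the tool's x, y, z in rad, then the shift along the tool's x, y, z in mm, then the opening, from 0 (shut) to 1 (fully open). In form: [[[ax, ay, az], [tx, ty, tz], jaw], ...]. A call has exactly 10 rows; each row shifts and turns the pose as measured when the row begins, along the tool's axes as they then stand; what a row does not reach is not made up. A row lasts 1/12 s, in which the tool goes at most 41.7 mm and 7.16 degrees, less where a joint would pass 70% of its speed; a pose out of reach is approached as far as the arm can. A call with a gripper value outside its range is refused whole. The fingers move at their own pace and stop on an object; the grip force is fixed at half the most. Time passes only in rows, so rows that do not move let the fingers close, or fill a call up. It gives the time, the measured TCP pose, the force and the opening at its end, in the units of the state.
- ctrl.get_obs(): the state, without advancing time (a new reading comes with each control period).
- ctrl.get_image(name): name is "scene" or "side" or "wrist"; returns a dict with "pixels" (420x560x3 uint8, red, green, blue), "camera_matrix" (3x3 intrinsics, pixels), "dist" ([k1, k2, p1, p2, k3] as OpenCV has them; the pictures are not rectified), "rvec" (rotation vector, rad) and "tvec" (3), from world to camera coordinates, as OpenCV has them. Camera axes: x right, y down, z forward; pixel columns grow to the right and rows downward; lengths in mm; the calibration is good to about 2 mm. A picture is of the moment at which its call begins. There is no depth.
- ctrl.close_job(): hands the job in, once; it reports no verdict.
Trained networks look in a picture, given as the dict that the camera call returned (one of the last four; its "shot" number tells which), for a name from the list of things; names that differ only in an ending like _2 or _b are one class to them, and where a whole thing is asked for, a point or a joint stands for the part that bears it (a point fixed in the world has none). Each returns a list of dicts, best first, with "score" (0 to 1); they miss things now and then, are a little off and sometimes report something else, mostly with a low value. They report only what shows in the picture. A call takes as long as a camera call. They do not tell look-alikes from the thing itself.
- ctrl.look_for(picture, query): "position" ([x, y, z] in mm, in the coordinates of the camera as it stood for that picture, good to about 4 mm: the middle of the surface that is visible of it).
- ctrl.spot_point(picture, query): "position" ([x, y, z] in mm, in the coordinates of the camera as it stood for that picture, good to about 4 mm: a listed point, or the origin of a listed thing).
The state is a dict: "t": time; "qpos": joint angles; "qvel": joint speeds; "joint_torque": joint torques, N m; "ee_pos": TCP position; "orientation": TCP orientation; "ft_force": force on the tool from outside, world axes, zero at the start; "moment": the same for the moment, N m; "width": finger opening in mm.
Only numpy, scipy, OpenCV 4.12 (cv2) and the standard library are available. Lean on these libraries where they do the work, as an engineer would, in place of code of your own. Each camera call takes 0.05 s, during which the arm holds its last target.

## Task

Pack the pH test kit away: stand every reagent jar from the bench upright in a large well of the case, and every sample vial from the drying rack upright in a small bore, each fully down in a hole of its own. Then swing the clear lid over and press its far edge down past the spring catch until it clicks and stays shut. Leave the rest of the things on the bench where they are.

Things in the scene. Friction and masses are not known exactly. Their poses are not given: they have to be found in the camera images.
- kit_case: pH kit case, fixed: blue tray 140 mm deep (x) by 262 mm wide (y), walls 4 mm thick, 36 mm high, with a grey insert whose top is 28 mm above the bench. Origin: centre of the underside. x points from the hinge (near side, towards the robot) to the catch (orange tab, far side). Far row in the insert: four large wells for jars; near row: four small bores for vials.
- jar_row (a point): middle of the row of four jar wells, at their floor, 8 mm above the bench (case x = +36, y = 0 mm). The wells are 38 mm round, 20 mm deep, at y = -87, -29, +29 and +87 mm from here, along the case's y.
- vial_row (a point): middle of the row of four vial bores, at their floor, 8 mm above the bench (case x = -10, y = 0 mm). The bores are 24 mm round, 20 mm deep, at y = -87, -29, +29 and +87 mm from here, along the case's y.
- kit_lid (a joint): angle of the clear lid, rad: 0 shut, 1.7 to 1.9 (its stop) standing open on the robot's side. Its stiff hinge holds it from about 1 rad up; pushed over further it sinks slowly until its lip rests on the catch near 0.07 rad (far edge 10 mm proud). Pressing the far edge down with about 8 N bends the catch aside; it snaps over the lip and holds the lid below 0.01 rad.
- lid_hinge (a point): on the hinge axis (along the case's y), mid-width: case x = -70, y = 0, z = 36 mm. The lid is a shell 140 mm long from here, 262 mm wide, 34 mm deep, 130 g; shut, its top is 70 mm above the bench.
- lid_press (a point): point on the lid's outer face (its top when shut), mid-width, 12 mm inside its far edge, on a blue thumb patch: 128 mm from the hinge along the lid, 34 mm from its rim plane. Moves with the lid.
- jar0_mid (a point): squat amber reagent jar with red cap, a plain cylinder 34 mm across and 46 mm tall, bottom-heavy, about 60 g; point at its centre, 23 mm above its foot, z up the jar. Starts upright on the bench; may be absent.
- jar1_mid (a point): squat amber reagent jar with yellow cap, a plain cylinder 34 mm across and 46 mm tall, bottom-heavy, about 60 g; point at its centre, 23 mm above its foot, z up the jar. Starts upright on the bench; may be absent.
- jar2_mid (a point): squat amber reagent jar with blue cap, a plain cylinder 34 mm across and 46 mm tall, bottom-heavy, about 60 g; point at its centre, 23 mm above its foot, z up the jar. Starts upright on the bench; may be absent.
- jar3_mid (a point): squat amber reagent jar with white cap, a plain cylinder 34 mm across and 46 mm tall, bottom-heavy, about 60 g; point at its centre, 23 mm above its foot, z up the jar. Starts upright on the bench; may be absent.
- vial0_mid (a point): clear glass sample vial with black screw cap, 20 mm across and 55 mm tall, 25 g; point at its centre, 27.5 mm above its foot, z up the vial. Starts upright in the drying rack; may be absent.
- vial1_mid (a point): clear glass sample vial with black screw cap, 20 mm across and 55 mm tall, 25 g; point at its centre, 27.5 mm above its foot, z up the vial. Starts upright in the drying rack; may be absent.
- vial2_mid (a point): clear glass sample vial with black screw cap, 20 mm across and 55 mm tall, 25 g; point at its centre, 27.5 mm above its foot, z up the vial. Starts upright in the drying rack; may be absent.
- vial3_mid (a point): clear glass sample vial with black screw cap, 20 mm across and 55 mm tall, 25 g; point at its centre, 27.5 mm above its foot, z up the vial. Starts upright in the drying rack; may be absent.
- packed0_mid (a point): a sample vial like the others that is already standing in a bore of the case at the start (leave it there); may be absent.
- packed1_mid (a point): a sample vial like the others that is already standing in a bore of the case at the start (leave it there); may be absent.
- rack: green drying rack, fixed, 208 mm long (x) by 46 mm wide; origin: centre of its underside. Base plate 4 mm thick on which the vials stand; top plate's upper face 26 mm above the bench, with four 24 mm holes at x = -78, -26, 26, 78 mm.
- tweezers: steel tweezers 136 mm long lying flat; a bystander. Origin: centre of its underside.
- algae_magnet: blue half of an algae magnet, 75 x 45 x 34 mm; a bystander. Origin: centre of its underside.
- snail_shell: red ceramic snail shell, 100 mm across, 56 mm high; a bystander. Origin: centre of its underside.
- food_jar: white food jar with orange cap, 60 mm across, 70 mm high; a bystander. Origin: centre of its underside.
- pipette: dropper pipette 170 mm long lying flat; a bystander. Origin: centre of its underside.
- dosing_cup: small white dosing cup, 56 mm across, 45 mm high; a bystander. Origin: centre of its underside.
Not all that is in view belongs to the job. What is shaped like the part that bears vial3_mid but orange is not meant. Leave any green look-alike of the part that bears jar0_mid alone.

How it is judged (in metres and radians):
On the way, in this order (a step that is already met when the one before it is completed fails the run):
1. all jars and vials stand fully down in holes of their own kind in the case, the lid still open (x of jar0_mid in the frame of kit_case between 0.027 and 0.045 m and y of jar0_mid in the frame of kit_case between -0.11 and 0.11 m and z of jar0_mid in the frame of kit_case between 0.025 and 0.036 m and angle between each of jar0_mid, jar1_mid, jar2_mid, jar3_mid, vial0_mid, vial1_mid, vial2_mid, vial3_mid, packed0_mid, packed1_mid's own z axis and vertical below 0.15 rad and x of jar1_mid in the frame of kit_case between 0.027 and 0.045 m and y of jar1_mid in the frame of kit_case between -0.11 and 0.11 m and z of jar1_mid in the frame of kit_case between 0.025 and 0.036 m and x of jar2_mid in the frame of kit_case between 0.027 and 0.045 m and y of jar2_mid in the frame of kit_case between -0.11 and 0.11 m and z of jar2_mid in the frame of kit_case between 0.025 and 0.036 m and x of jar3_mid in the frame of kit_case between 0.027 and 0.045 m and y of jar3_mid in the frame of kit_case between -0.11 and 0.11 m and z of jar3_mid in the frame of kit_case between 0.025 and 0.036 m and x of vial0_mid in the frame of kit_case between -0.019 and -0.001 m and y of vial0_mid in the frame of kit_case between -0.11 and 0.11 m and z of vial0_mid in the frame of kit_case between 0.0295 and 0.0405 m and x of vial1_mid in the frame of kit_case between -0.019 and -0.001 m and y of vial1_mid in the frame of kit_case between -0.11 and 0.11 m and z of vial1_mid in the frame of kit_case between 0.0295 and 0.0405 m and x of vial2_mid in the frame of kit_case between -0.019 and -0.001 m and y of vial2_mid in the frame of kit_case between -0.11 and 0.11 m and z of vial2_mid in the frame of kit_case between 0.0295 and 0.0405 m and x of vial3_mid in the frame of kit_case between -0.019 and -0.001 m and y of vial3_mid in the frame of kit_case between -0.11 and 0.11 m and z of vial3_mid in the frame of kit_case between 0.0295 and 0.0405 m and x of packed0_mid in the frame of kit_case between -0.019 and -0.001 m and y of packed0_mid in the frame of kit_case between -0.11 and 0.11 m and z of packed0_mid in the frame of kit_case between 0.0295 and 0.0405 m and x of packed1_mid in the frame of kit_case between -0.019 and -0.001 m and y of packed1_mid in the frame of kit_case between -0.11 and 0.11 m and z of packed1_mid in the frame of kit_case between 0.0295 and 0.0405 m and value of joint kit_lid above 0.5 rad), for 0.2 s.
2. the lid is pressed down past the catch (value of joint kit_lid below 0.02 rad), for 0.2 s.
At the end, for the whole second after the job is handed in: every jar present stands within 9 mm of the far row of wells and every vial within 9 mm of the near row of bores, each with its foot within 5 mm of the hole's floor and less than 0.15 rad from upright; the lid, at rest, is held by the catch below 0.02 rad (x of jar0_mid in the frame of kit_case between 0.027 and 0.045 m and y of jar0_mid in the frame of kit_case between -0.11 and 0.11 m and z of jar0_mid in the frame of kit_case between 0.025 and 0.036 m and angle between each of jar0_mid, jar1_mid, jar2_mid, jar3_mid, vial0_mid, vial1_mid, vial2_mid, vial3_mid, packed0_mid, packed1_mid's own z axis and vertical below 0.15 rad and x of jar1_mid in the frame of kit_case between 0.027 and 0.045 m and y of jar1_mid in the frame of kit_case between -0.11 and 0.11 m and z of jar1_mid in the frame of kit_case between 0.025 and 0.036 m and x of jar2_mid in the frame of kit_case between 0.027 and 0.045 m and y of jar2_mid in the frame of kit_case between -0.11 and 0.11 m and z of jar2_mid in the frame of kit_case between 0.025 and 0.036 m and x of jar3_mid in the frame of kit_case between 0.027 and 0.045 m and y of jar3_mid in the frame of kit_case between -0.11 and 0.11 m and z of jar3_mid in the frame of kit_case between 0.025 and 0.036 m and x of vial0_mid in the frame of kit_case between -0.019 and -0.001 m and y of vial0_mid in the frame of kit_case between -0.11 and 0.11 m and z of vial0_mid in the frame of kit_case between 0.0295 and 0.0405 m and x of vial1_mid in the frame of kit_case between -0.019 and -0.001 m and y of vial1_mid in the frame of kit_case between -0.11 and 0.11 m and z of vial1_mid in the frame of kit_case between 0.0295 and 0.0405 m and x of vial2_mid in the frame of kit_case between -0.019 and -0.001 m and y of vial2_mid in the frame of kit_case between -0.11 and 0.11 m and z of vial2_mid in the frame of kit_case between 0.0295 and 0.0405 m and x of vial3_mid in the frame of kit_case between -0.019 and -0.001 m and y of vial3_mid in the frame of kit_case between -0.11 and 0.11 m and z of vial3_mid in the frame of kit_case between 0.0295 and 0.0405 m and x of packed0_mid in the frame of kit_case between -0.019 and -0.001 m and y of packed0_mid in the frame of kit_case between -0.11 and 0.11 m and z of packed0_mid in the frame of kit_case between 0.0295 and 0.0405 m and x of packed1_mid in the frame of kit_case between -0.019 and -0.001 m and y of packed1_mid in the frame of kit_case between -0.11 and 0.11 m and z of packed1_mid in the frame of kit_case between 0.0295 and 0.0405 m and value of joint kit_lid below 0.02 rad and velocity of joint kit_lid between -0.05 and 0.05 rad/s); the robot touches nothing.
It fails at once if another thing on the bench was pushed more than 3 cm (distance of any of tweezers, algae_magnet, snail_shell, food_jar, pipette, dosing_cup from where it was at the start of the episode above 0.03 m).
Of jar0, jar1, jar2, jar3 only 3 to 4 are there at a start; the rules pass over those that are not, and their reading is None.
Of vial0, vial1, vial2, vial3 only 2 to 3 are there at a start; the rules pass over those that are not, and their reading is None.
Of packed0, packed1 only 1 to 1 are there at a start; the rules pass over those that are not, and their reading is None.
At some moment in a run one of jar0, jar1, jar2, jar3 may be knocked a few centimetres aside while the robot is not near it.
It also fails if it takes over 210 s, if anything falls off the work surface, if the arm or the gripper's body presses on something with over 40 N, if the wrist force passes 120 N, or if a joint passes its speed limit or range.

## Working session

There is one attempt and no reset: what is moved stays moved. The work goes in short steps, Python scripts to look and compute and a shell command to move; the robot and the scene stay as the last step left them, time stands still between calls to the robot, and variables do not carry over. Pictures are saved under pics/ and viewed, and the job is handed in when it is done.

```bash
ls; mkdir -p pics
cat > h.py <<'E'
import numpy as np, cv2
from workcell import ctrl
def save(p,n): cv2.imwrite('pics/'+n+'.png', cv2.cvtColor(p['pixels'],cv2.COLOR_RGB2BGR))
def c2w(p,X):
    R,_=cv2.Rodrigues(np.array(p['rvec'],float)); return R.T@(np.array(X,float)-np.array(p['tvec'],float).ravel())
def ray(p,u,v,z):
    K=np.array(p['camera_matrix'],float);d=np.array(p['dist'],float)
    q=cv2.undistortPoints(np.array([[[u,v]]],float),K,d)[0,0]
    R,_=cv2.Rodrigues(np.array(p['rvec'],float)); C=-R.T@np.array(p['tvec'],float).ravel()
    D=R.T@np.array([q[0],q[1],1.]); return C+D*(z-C[2])/D[2]
def px(p,X):
    a,_=cv2.projectPoints(np.array(X,float).reshape(-1,1,3),np.array(p['rvec'],float),np.array(p['tvec'],float),np.array(p['camera_matrix'],float),np.array(p['dist'],float)); return a[:,0]
E
python3 - <<'E'
from h import *
for n in ['scene','side','wrist']:
    p=ctrl.get_image(n); save(p,n+'0'); print(n,p['shot'],np.round(c2w(p,[0,0,0])))
o=ctrl.get_obs();print(o)
E
```

```text
pics
scene 1 [1064. -507.  889.]
side 2 [ -14. -627.  788.]
wrist 3 [626.  67. 384.]
{'t': 0.15, 'qpos': array([-1.89613427e-02,  4.23704499e-01,  1.63047530e+00,  1.51357664e-05,
        1.08861104e+00, -1.89653147e-02]), 'qvel': array([-0.00245192, -0.0032336 , -0.00169572, -0.00062842, -0.00180941,
       -0.00106602]), 'joint_torque': array([ 9.52650989e-04, -5.44981134e+01, -2.73919362e+01,  6.45430083e-02,
        2.04369903e-02, -3.19723256e-05]), 'ee_pos': array([6.24588552e+02, 6.17281920e-02, 2.30071173e+02]), 'orientation': array([-3.14155597e+00,  4.79839684e-06,  1.88134771e-03]), 'ft_force': array([ 0.07845521, -0.6451003 , -0.50692781]), 'moment': array([0.0186367 , 0.00810306, 0.0027784 ]), 'width': 87.8583507660755}
```

View pics/scene0.png

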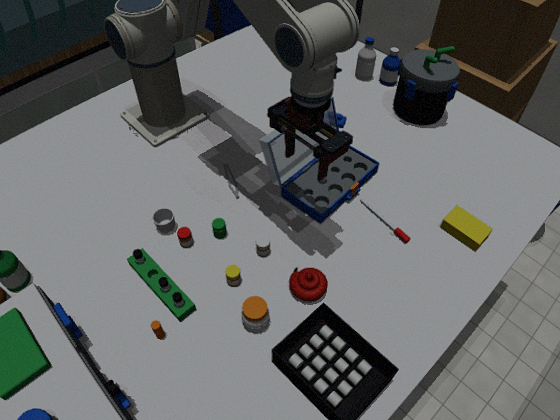

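View pics/side0.png

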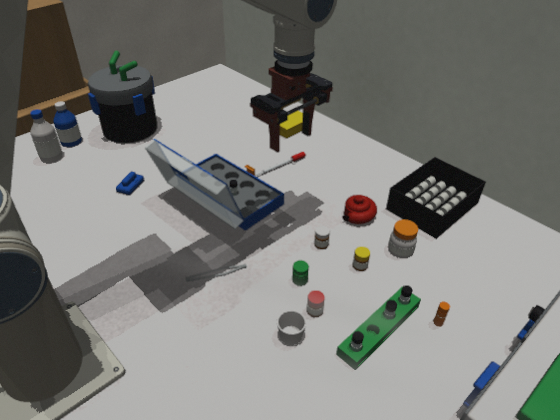

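View pics/wrist0.png

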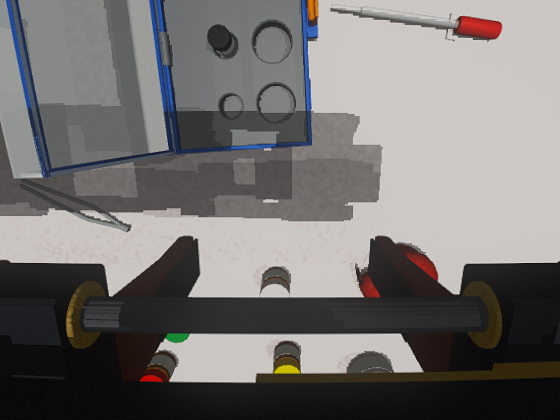

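Run:
```python
from h import *
for n in ['scene','side']:
    p=ctrl.get_image(n)
    for q in ['jar0_mid','jar1_mid','jar2_mid','jar3_mid','vial0_mid','packed0_mid','kit_case','jar_row','vial_row','lid_hinge','lid_press','rack','tweezers','algae_magnet','snail_shell','food_jar','pipette','dosing_cup']:
        for r in ctrl.spot_point(p,q):
            if r['score']<0.25: continue
            w=c2w(p,r['position']); print(n,q,round(r['score'],2),np.round(w),np.round(px(p,w)[0]))
```

```text
scene jar0_mid 0.74 [ 502. -171.   23.] [218. 230.]
scene jar0_mid 0.66 [ 464. -247.   23.] [185. 238.]
scene jar0_mid 0.6 [ 615. -124.   24.] [262. 246.]
scene jar1_mid 0.49 [ 628. -227.   25.] [233. 275.]
scene jar3_mid 0.58 [ 618. -126.   22.] [262. 248.]
scene vial0_mid 0.58 [ 451. -371.   33.] [138. 261.]
scene packed0_mid 0.49 [566. 137.  38.] [321. 178.]
scene packed0_mid 0.44 [507. 169.  34.] [313. 162.]
scene kit_case 0.97 [574. 169.  -5.] [330. 184.]
scene vial_row 0.61 [562. 166.   8.] [326. 179.]
scene lid_hinge 0.56 [505. 170.  35.] [313. 161.]
scene lid_press 0.75 [433. 160. 146.] [294. 120.]
scene lid_press 0.52 [508. 170.  37.] [314. 161.]
scene rack 0.62 [ 525. -362.    2.] [161. 286.]
scene rack 0.29 [609. 171.   6.] [340. 188.]
scene tweezers 0.57 [380. -28.  -3.] [232. 182.]
scene algae_magnet 0.67 [404. 378.  -1.] [334. 122.]
scene algae_magnet 0.4 [ 767. -116.   -3.] [309. 290.]
scene snail_shell 0.77 [ 766. -118.   -5.] [308. 291.]
scene snail_shell 0.31 [506. 168.  37.] [313. 161.]
scene food_jar 0.57 [ 740. -261.   -3.] [255. 322.]
scene pipette 0.71 [772. 17
[... 724 characters left out ...]
side vial_row 0.39 [772. 170.  -4.] [284. 166.]
side lid_hinge 0.89 [507. 167.  31.] [209. 196.]
side lid_hinge 0.4 [561. 170.   5.] [226. 194.]
side lid_press 0.86 [428. 156. 144.] [180. 174.]
side rack 0.82 [ 522. -362.   -1.] [379. 329.]
side tweezers 0.68 [376. -26.  -1.] [216. 273.]
side algae_magnet 0.74 [395. 377.  -3.] [130. 187.]
side algae_magnet 0.25 [ 526. -362.   -4.] [380. 329.]
side snail_shell 0.69 [ 760. -111.    2.] [358. 213.]
side snail_shell 0.3 [563. 168.   8.] [227. 193.]
side food_jar 0.74 [ 738. -256.   -1.] [400. 248.]
side pipette 0.77 [774. 169.   1.] [284. 164.]
side dosing_cup 0.76 [ 385. -254.   -4.] [291. 336.]
side dosing_cup 0.27 [394. 374.  -2.] [130. 188.]
```

The scene shows red, yellow and white jars at (185,237), (233,273) and (262,246). The green-capped look-alike is at (219,228). The rack at (160,285) holds three black-capped vials, the orange look-alike is at (157,328), and one vial is already packed in the case. There is no blue jar. Next I turn the jaws along the case's y and look into the case.

```bash
python3 -m handwheel '[[[0,0,0.12],[0,0,0],1],[[0,0,0.12],[0,0,0],1],[[0,0,0.12],[0,0,0],1],[[0,0,0.12],[0,0,0],1],[[0,0,0.12],[0,0,0],1],[[0,0,0.12],[0,0,0],1],[[0,0,0.12],[0,0,0],1],[[0,0,0.12],[0,0,0],1],[[0,0,0.12],[0,0,0],1],[[0,0,0.12],[0,0,0],1]]'
python3 -m handwheel '[[[0,0,0.11],[0,0,-10],1],[[0,0,0.11],[0,0,-10],1],[[0,0,0.11],[0,0,-10],1],[[0,0,0],[-24,25,0],1],[[0,0,0],[-24,25,0],1],[[0,0,0],[-24,25,0],1],[[0,0,0],[-24,25,0],1],[[0,0,0],[-24,25,0],1],[[0,0,0],[-24,25,0],1],[[0,0,0],[-24,25,0],1]]'
python3 - <<'E'
from h import *
o=ctrl.get_obs();print(o['t'],o['ee_pos'],o['qpos'],o['ft_force'])
p=ctrl.get_image('wrist'); save(p,'w1'); print(np.round(c2w(p,[0,0,0])),p['camera_matrix'],p['dist'])
R,_=cv2.Rodrigues(np.array(p['rvec']));print(R.round(3)); T,_=cv2.Rodrigues(o['orientation']);print(T.round(3))
for q in ['kit_case','jar_row','vial_row','lid_hinge','lid_press','packed0_mid']:
        for r in ctrl.spot_point(p,q):
            if r['score']<0.25: continue
            w=c2w(p,r['position']); print(q,round(r['score'],2),np.round(w),np.round(px(p,w)[0]))
E
```

```text
t: 2.88
ee_pos: [624.9, 0.1, 230.7]
orientation: [2.552, -1.832, -0.0]
ft_force: [-0.1, -1.0, -0.4]
width: 88.0
t: 3.72
ee_pos: [453.3, 174.7, 261.5]
orientation: [-2.175, 2.263, -0.005]
ft_force: [0.4, 0.9, 0.1]
width: 87.9
3.7167 [453.30353466 174.72159463 261.47057706] [ 3.44273604e-01  1.76036258e-01  1.90302464e+00 -1.62298906e-03
  1.05864573e+00  1.95532626e+00] [0.36529066 0.87524964 0.0564646 ]
[520. 173. 415.] [[337.84500246   0.         283.66341691]
 [  0.         337.84500246 207.89940715]
 [  0.           0.           1.        ]] [-0.0444475  0.         0.         0.         0.       ]
[[-0.039 -0.999 -0.001]
 [-0.969  0.038  0.243]
 [-0.243  0.01  -0.97 ]]
[[-0.039 -0.999  0.004]
 [-0.999  0.039 -0.   ]
 [-0.    -0.004 -1.   ]]
jar_row 0.88 [608. 172.   7.] [282.  44.]
vial_row 0.71 [568. 173.   7.] [282.  81.]
lid_hinge 0.67 [503. 167.  30.] [289. 139.]
lid_press 0.89 [429. 163. 145.] [300. 235.]
packed0_mid 0.88 [570. 143.  37.] [310.  74.]
packed0_mid 0.55 [399. 384.   3.] [124. 228.]
```

View pics/w1.png

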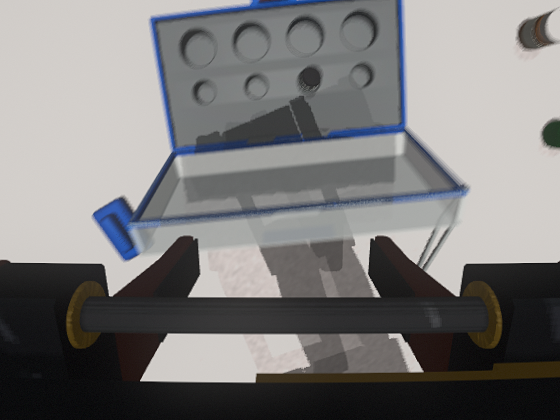

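```bash
python3 -m handwheel '[[[0,0,0],[0,-16,9],1],[[0,0,0],[0,-16,9],1],[[0,0,0],[0,-16,9],1],[[0,0,0],[0,-16,9],1],[[0,0,0],[0,-16,9],1],[[0,0,0],[0,0,0],1],[[0,0,0],[0,0,0],1],[[0,0,0],[0,0,0],1],[[0,0,0],[0,0,0],1],[[0,0,0],[0,0,0],1]]'
python3 - <<'E'
from h import *
import pickle
o=ctrl.get_obs();print(o['t'],o['ee_pos'],o['orientation'])
p=ctrl.get_image('wrist'); save(p,'w2'); pickle.dump((o,p),open('w2.pkl','wb'))
cv2.imwrite('pics/w2b.png',cv2.resize(cv2.cvtColor(p['pixels'],cv2.COLOR_RGB2BGR)[20:220,120:460],None,fx=2.35,fy=2.35,interpolation=cv2.INTER_CUBIC))
for q in ['kit_case','jar_row','vial_row','lid_hinge','lid_press','packed0_mid']:
        for r in ctrl.spot_point(p,q):
            if r['score']<0.25: continue
            w=c2w(p,r['position']); print(q,round(r['score'],2),np.round(w),np.round(px(p,w)[0]))
E
```

```text
t: 4.9
ee_pos: [544.2, 161.0, 214.6]
orientation: [-2.158, 2.279, -0.006]
ft_force: [0.4, -0.1, -0.9]
width: 87.4
4.9 [544.22629709 160.95931096 214.57198247] [-2.15772707  2.27946286 -0.00561097]
jar_row 0.66 [608. 170.   8.] [272. 127.]
vial_row 0.69 [568. 176.   6.] [269. 166.]
lid_hinge 0.73 [505. 166.  32.] [282. 229.]
lid_hinge 0.35 [ 616. -125.   24.] [562. 106.]
lid_hinge 0.25 [430. 165. 147.] [288. 366.]
packed0_mid 0.61 [570. 142.  35.] [303. 165.]
```

View pics/w2b.png

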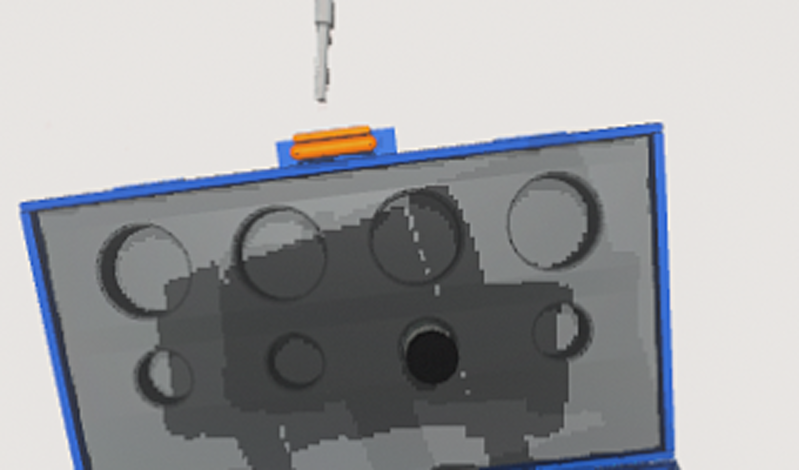

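The far wells are centred near crop px (144,271), (281,253), (417,236) and (555,220), and the bores near (163,377), (296,360) and (562,330). The packed vial sits in the second bore from the right. I'll fit the case pose from these.

Run:
```python
from h import *
import pickle
from scipy.optimize import least_squares
o,p=pickle.load(open('w2.pkl','rb'))
J=[(144,271),(281,253),(417,236),(555,220)];B=[(163,377),(296,360),None,(562,330)]
ys=[87,29,-29,-87]
W=[];C=[]
for r,cx in((J,36),(B,-10)):
    for q,y in zip(r,ys):
        if q is None: continue
        W.append(ray(p,120+q[0]/2.35,20+q[1]/2.35,28)[:2]);C.append((cx,y))
W=np.array(W);C=np.array(C,float)
f=lambda a:(C@np.array([[np.cos(a[2]),np.sin(a[2])],[-np.sin(a[2]),np.cos(a[2])]])+a[:2]-W).ravel()
s=least_squares(f,[574,169,.04]);print(s.x);print(f(s.x).reshape(-1,2).round(1))
a=s.x
for cx in(36,-10):
  for y in ys: print(cx,y,(np.array([cx,y])@np.array([[np.cos(a[2]),np.sin(a[2])],[-np.sin(a[2]),np.cos(a[2])]])+a[:2]).round(1), )
# overlay
im=cv2.cvtColor(p['pixels'],cv2.COLOR_RGB2BGR).copy(); im=cv2.resize(im,None,fx=3,fy=3,interpolation=cv2.INTER_CUBIC)
th=np.linspace(0,6.28,60)
for cx,rr in((36,19),(-10,12)):
  for y in ys:
    c=np.array([cx,y])@np.array([[np.cos(a[2]),np.sin(a[2])],[-np.sin(a[2]),np.cos(a[2])]])+a[:2]
    P=np.stack([c[0]+rr*np.cos(th),c[1]+rr*np.sin(th),28+0*th],1)
    cv2.polylines(im,[np.round(px(p,P)*3).astype(int)],True,(0,255,255),1)
cv2.imwrite('pics/ov2.png',im[150:660,420:1220])
R=np.array([[np.cos(a[2]),-np.sin(a[2])],[np.sin(a[2]),np.cos(a[2])]])
```

```text
[5.75722582e+02 1.70929193e+02 6.30686181e-02]
[[ 0.4  0.1]
 [ 0.1  0.7]
 [-0.  -0.1]
 [ 0.1 -0.4]
 [-0.  -0.2]
 [-0.5  0.4]
 [ 0.  -0.6]]
36 87 [606.2 260. ]
36 29 [609.8 202.1]
36 -29 [613.5 144.3]
36 -87 [617.1  86.4]
-10 87 [560.3 257.1]
-10 29 [563.9 199.2]
-10 -29 [567.6 141.4]
-10 -87 [571.2  83.5]
```

View pics/ov2.png

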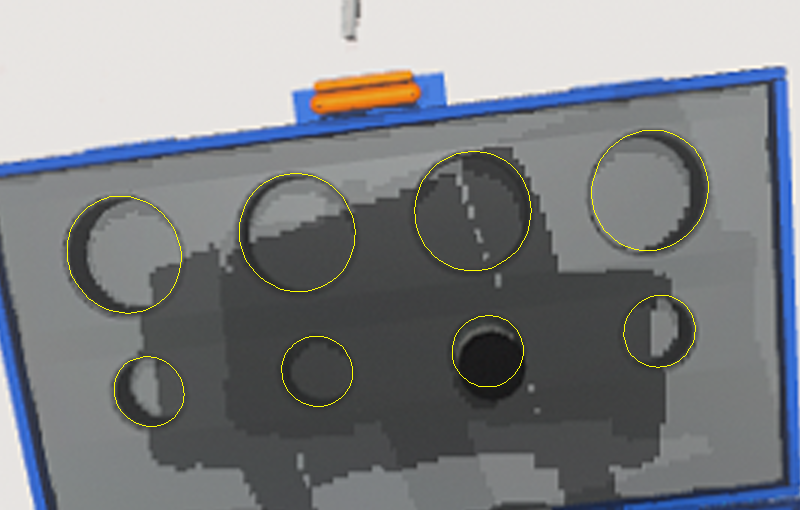

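```bash
cat >> h.py <<'E'
def to(x,y,z,yaw=0.063):
    "tool-axis deltas to target, plus turn about tool z for tool x = -case y at yaw"
    o=ctrl.get_obs(); T,_=cv2.Rodrigues(np.array(o['orientation'],float))
    d=T.T@(np.array([x,y,z])-o['ee_pos']); tx=T[:,0]; cur=np.arctan2(tx[1],tx[0]); des=yaw-np.pi/2
    rv=None
    D=np.array([[np.sin(yaw),-np.cos(yaw),0],[-np.cos(yaw),-np.sin(yaw),0],[0,0,-1]]).T
    rv,_=cv2.Rodrigues(T.T@D)
    print('t',round(o['t'],2),'at',o['ee_pos'].round(1),'tool delta',d.round(1),'turn',rv.ravel().round(3),'w',round(o['width'],1),'F',o['ft_force'].round(1))
E
python3 -c "
from h import *
to(545,-175,215)"
```

```text
t 5.25 at [544.5 161.4 214.5] tool delta [ 3.359e+02 -1.870e+01 -3.000e-01] turn [-0.005 -0.001 -0.117] w 87.6 F [0.3 0.3 0.3]
```

```bash
python3 -m handwheel '[[[-0.005,0,-0.117],[0,0,0],1],[[0,0,0],[40,2.5,0],1],[[0,0,0],[40,2.5,0],1],[[0,0,0],[40,2.5,0],1],[[0,0,0],[40,2.5,0],1],[[0,0,0],[40,2.5,0],1],[[0,0,0],[40,2.5,0],1],[[0,0,0],[40,2.5,0],1],[[0,0,0],[30,2.5,0],1],[[0,0,0],[0,0,0],1]]'
python3 - <<'E'
from h import *
import pickle
p=ctrl.get_image('wrist'); save(p,'w3'); pickle.dump(p,open('w3.pkl','wb'))
to(545,-175,215)
for q in ['jar0_mid','jar3_mid','jar1_mid']:
        for r in ctrl.spot_point(p,q):
            if r['score']<0.25: continue
            w=c2w(p,r['position']); print(q,round(r['score'],2),np.round(w),np.round(px(p,w)[0]))
E
```

```text
t: 6.08
ee_pos: [548.2, -158.4, 216.0]
orientation: [-2.306, 2.129, -0.007]
ft_force: [-0.4, -0.4, -0.2]
width: 88.1
t 6.13 at [ 548.  -156.5  215.9] tool delta [18.2  4.5  0.9] turn [-0.005  0.     0.017] w 87.8 F [-0.1 -0.6 -0.3]
jar0_mid 0.87 [ 460. -242.   23.] [353. 273.]
jar0_mid 0.65 [ 499. -163.   20.] [285. 234.]
jar0_mid 0.6 [ 742. -254.   -0.] [395.   4.]
jar3_mid 0.96 [ 616. -120.   24.] [251. 120.]
jar1_mid 0.74 [ 628. -225.   23.] [357. 117.]
```

View pics/w3.png

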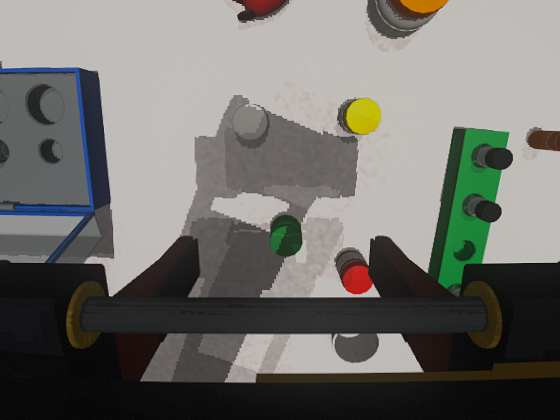

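The wrist view shows the white cap at (250,122), yellow at (361,116), red at (356,279) and the green look-alike at (286,240). I'll overlay cap-sized circles to refine and confirm them.

```bash
cat >> h.py <<'E'
def ov(p,items,name,box,s=4):
    "items: (x,y,z,r)"
    im=cv2.resize(cv2.cvtColor(p['pixels'],cv2.COLOR_RGB2BGR),None,fx=s,fy=s,interpolation=cv2.INTER_CUBIC)
    th=np.linspace(0,6.28,60)
    for x,y,z,r in items:
        P=np.stack([x+r*np.cos(th),y+r*np.sin(th),z+0*th],1)
        cv2.polylines(im,[np.round(px(p,P)*s+s/2-.5).astype(int)],True,(255,0,255),1)
    u0,v0,u1,v1=box; cv2.imwrite('pics/'+name+'.png',im[v0*s:v1*s,u0*s:u1*s])
def blob(p,lo,hi,z,box,name=''):
    hsv=cv2.cvtColor(p['pixels'],cv2.COLOR_RGB2HSV); m=cv2.inRange(hsv,np.array(lo),np.array(hi)); k=np.zeros_like(m); u0,v0,u1,v1=box; k[v0:v1,u0:u1]=m[v0:v1,u0:u1]
    n,l,s,c=cv2.connectedComponentsWithStats(k); i=1+np.argmax(s[1:,4]); 
    (cu,cv_),r=cv2.minEnclosingCircle(np.argwhere(l==i)[:,::-1].astype(np.float32))
    print(name,'area',s[i,4],'cen',c[i].round(1),'mec',cu,cv_,r,'world',ray(p,*c[i],z).round(1)); return ray(p,*c[i],z)
E
python3 - <<'E'
from h import *
import pickle
p=pickle.load(open('w3.pkl','rb'))
hsv=cv2.cvtColor(p['pixels'],cv2.COLOR_RGB2HSV)
for u,v in[(250,118),(250,130),(361,116),(358,280),(270,118),(215,120)]: print(u,v,hsv[v,u],p['pixels'][v,u])
y=blob(p,(20,120,80),(35,255,255),46,(330,90,390,145),'yellow')
w=ray(p,249.5,118.5,46);print('white',w)
r=blob(p,(170,150,80),(179,255,255),46,(330,250,385,300),'red')
r2=blob(p,(0,150,80),(5,255,255),46,(330,250,385,300),'red')
ov(p,[(*y[:2],46,17),(*w[:2],46,17),(*w[:2],0,17),(*y[:2],0,17)],'ov3',(220,80,400,150))
E
```

```text
250 118 [ 10  17 134] [134 128 125]
250 130 [ 13  18 131] [131 126 122]
361 116 [ 28 242 193] [193 183  10]
358 280 [  1 216 189] [189  35  29]
270 118 [  5  14 109] [109 104 103]
215 120 [ 17   9 192] [192 189 185]
yellow area 1022 cen [362.7 115.8] mec 363.0 116.0 18.60117530822754 world [ 628.4 -225.3   46. ]
white [ 617.32977405 -120.5093855    46.        ]Traceback (most recent call last):
  File "<stdin>", line 8, in <module>
  File "h.py", line 31, in blob
    n,l,s,c=cv2.connectedComponentsWithStats(k); i=1+np.argmax(s[1:,4]);
                                                     ~~~~~~~~~^^^^^^^^^
    return _wrapfunc(a, 'argmax', axis=axis, out=out, **kwds)
    return bound(*args, **kwds)
ValueError: attempt to get argmax of an empty sequence
```

Run:
```python
from h import *
import pickle
p=pickle.load(open('w3.pkl','rb'))
y=ray(p,362.7,115.8,46); w=ray(p,249.5,118.5,46)
r=blob(p,(0,150,80),(5,255,255),46,(330,250,385,300),'red')
ov(p,[(*y[:2],46,17),(*w[:2],46,17)],'ov3',(220,80,400,150))
```

```text
red area 675 cen [356.9 279.4] mec 357.1501159667969 278.9266357421875 15.398527145385742 world [ 463.6 -241.8   46. ]
```

View pics/ov3.png

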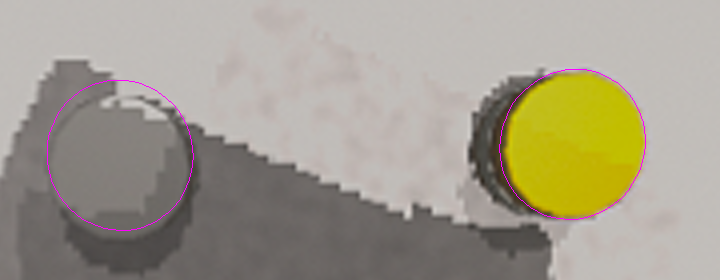

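```bash
python3 -c "
from h import *
to(617,-120.5,110)"
```

```text
t 6.28 at [ 547.9 -152.7  215.7] tool delta [-26.2 -71.1 106. ] turn [-0.004  0.001  0.021] w 88.1 F [ 0.5  1.1 -0.4]
```

```bash
python3 -m handwheel '[[[-0.004,0,0.02],[-4,-10,15],1],[[0,0,0],[-4,-10,15],1],[[0,0,0],[-4,-10,15],1],[[0,0,0],[-4,-10,15],1],[[0,0,0],[-4,-10,15],1],[[0,0,0],[-3,-9,15],1],[[0,0,0],[-2,-8,12],1],[[0,0,0],[0,-4,6],1],[[0,0,0],[0,0,0],1],[[0,0,0],[0,0,0],1]]'
python3 -c "
from h import *
to(617,-120.5,33)
p=ctrl.get_image('wrist');save(p,'w4')
to(617,-120.5,33)"
```

```text
t: 7.12
ee_pos: [620.9, -101.8, 104.8]
orientation: [-2.313, 2.123, 0.002]
ft_force: [-0.4, -1.5, 0.3]
width: 87.9
t 7.12 at [ 620.9 -101.8  104.8] tool delta [18.5  5.5 71.8] turn [-0.001  0.003  0.022] w 87.9 F [-0.4 -1.5  0.3]
t 7.17 at [ 620.8 -101.9  105. ] tool delta [18.4  5.5 72. ] turn [-0.001  0.003  0.022] w 87.7 F [0.5 0.5 0.5]
```

View pics/w4.png

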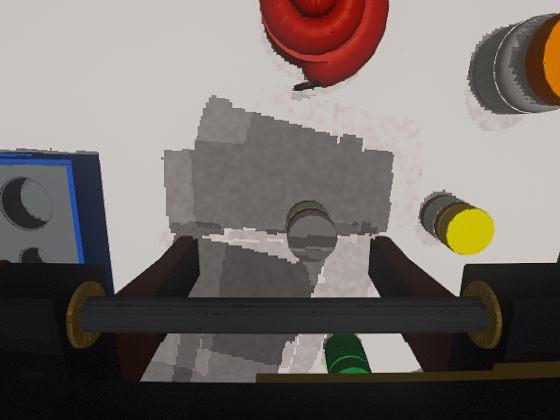

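```bash
python3 -m handwheel '[[[0,0,0.02],[5,2,0],1],[[0,0,0],[5,2,5],1],[[0,0,0],[5,1,8],1],[[0,0,0],[3,0.5,8],1],[[0,0,0],[0.4,0,10],1],[[0,0,0],[0,0,10],1],[[0,0,0],[0,0,10],1],[[0,0,0],[0,0,6],1],[[0,0,0],[0,0,0],1],[[0,0,0],[0,0,0],1]]'
python3 -c "
from h import *
to(617,-120.5,33)
p=ctrl.get_image('wrist');save(p,'w5')
ov(p,[(617.3,-120.5,46,17)],'ov5',(180,180,380,380),3)
to(617,-120.5,33)"
```

```text
t: 8.0
ee_pos: [615.3, -124.2, 43.8]
orientation: [-2.285, 2.151, -0.001]
ft_force: [0.2, -0.1, 0.4]
width: 88.0
t 8.0 at [ 615.3 -124.2   43.8] tool delta [-3.6 -1.9 10.9] turn [-0.003  0.002 -0.003] w 88.0 F [ 0.2 -0.1  0.4]
t 8.05 at [ 615.2 -124.2   43.9] tool delta [-3.5 -2.  10.9] turn [-0.002  0.002 -0.003] w 88.0 F [ 0.3 -0.1 -0.1]
```

View pics/ov5.png

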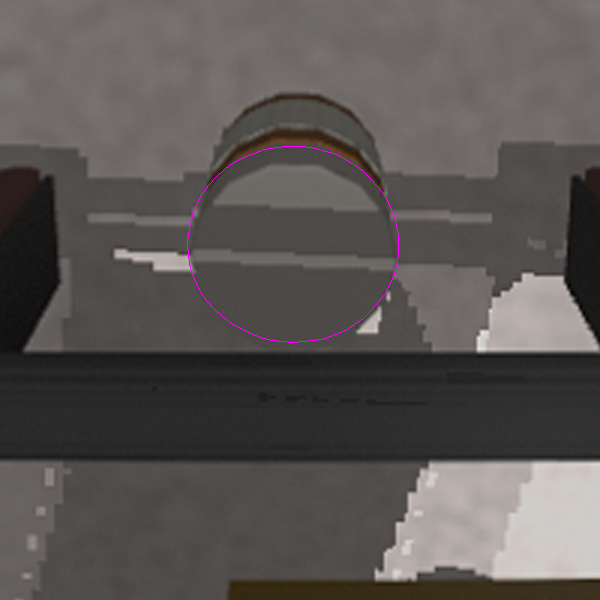

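```bash
python3 -c "
import cv2
im=cv2.imread('pics/w5.png');c=im[220:310,220:340]
c=cv2.resize(c,None,fx=6,fy=6,interpolation=cv2.INTER_CUBIC)
c=cv2.cvtColor(c,cv2.COLOR_BGR2GRAY);c=cv2.createCLAHE(4,(4,4)).apply(c);cv2.imwrite('pics/w5c.png',c)"
```

```text
(no output)
```

View pics/w5c.png

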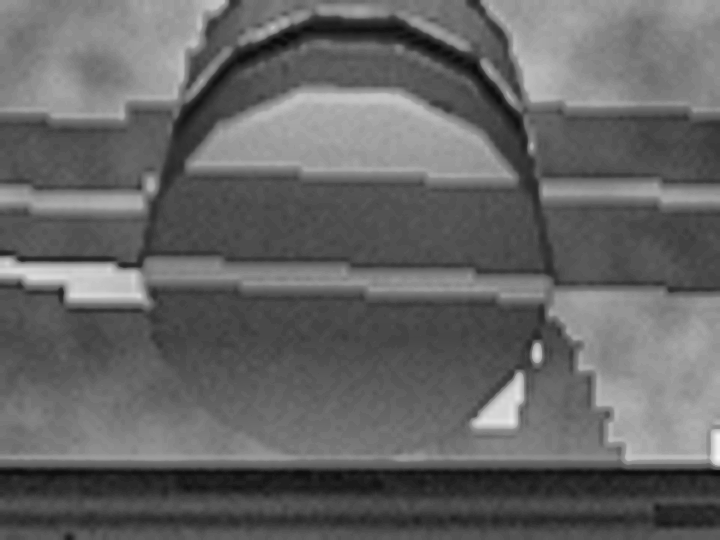

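```bash
python3 -c "
from h import *
p=ctrl.get_image('wrist')
w=ray(p,278,265.5,46);print(w); print(px(p,[w+[17,0,0],w-[17,0,0]]))
to(*w[:2],33)"
```

```text
[ 615.29232028 -120.9154036    46.        ]
[[280.02847972 232.19822312]
 [276.08210582 297.01497283]]
t 8.1 at [ 615.6 -124.2   44.5] tool delta [-3.3  0.1 11.5] turn [-0.003  0.002 -0.003] w 87.6 F [ 0.1 -0.4  0.7]
```

```bash
python3 -m handwheel '[[[0,0,0],[-1.5,0,3],1],[[0,0,0],[-1.5,0,4],1],[[0,0,0],[0,0,4],1],[[0,0,0],[0,0,0],1],[[0,0,0],[0,0,0],0],[[0,0,0],[0,0,0],0],[[0,0,0],[0,0,0],0],[[0,0,0],[0,0,0],0],[[0,0,0],[0,0,0],0],[[0,0,0],[0,0,0],0]]'
python3 -c "
from h import *
to(615.3,-121,33)"
```

```text
t: 8.93
ee_pos: [617.2, -120.6, 34.5]
orientation: [-2.284, 2.148, -0.007]
ft_force: [-0.2, -1.1, -0.4]
width: 51.4
t 8.93 at [ 617.2 -120.6   34.5] tool delta [0.2 1.9 1.5] turn [-0.007  0.001 -0.002] w 51.4 F [-0.2 -1.1 -0.4]
```

```bash
python3 -m handwheel '[[[0,0,0],[0,1.9,1],0],[[0,0,0],[0,0,0],0],[[0,0,0],[0,0,0],0],[[0,0,0],[0,0,0],0],[[0,0,0],[0,0,0],0],[[0,0,0],[0,0,0],0],[[0,0,0],[0,0,-5],0],[[0,0,0],[0,0,-15],0],[[0,0,0],[0,0,-20],0],[[0,0,0],[0,0,-20],0]]'
python3 -c "
from h import *
to(613.5,144.3,120)
p=ctrl.get_image('wrist');save(p,'w6')
p=ctrl.get_image('side');save(p,'s6')
to(613.5,144.3,120)"
```

```text
t: 9.77
ee_pos: [611.0, -120.2, 91.1]
orientation: [-2.288, 2.152, 0.006]
ft_force: [0.4, -0.6, -0.5]
width: 33.4
t 9.77 at [ 611.  -120.2   91.1] tool delta [-263.9  -18.6  -28.1] turn [ 0.002  0.003 -0.002] w 33.4 F [ 0.4 -0.6 -0.5]
t 9.87 at [ 613.7 -120.7   93.9] tool delta [-264.6  -16.1  -25.6] turn [-0.005  0.001 -0.002] w 33.1 F [ 0.2 -0.1 -0.5]
```

View pics/w6.png

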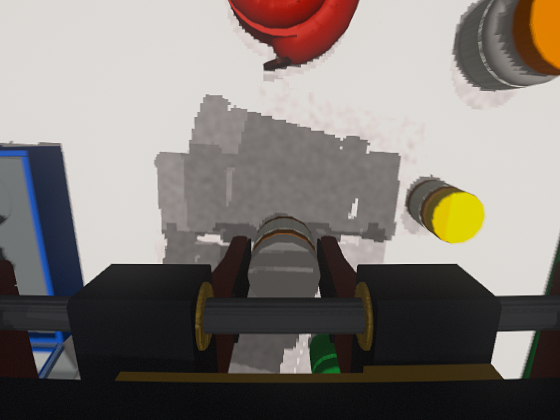

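```bash
python3 -m handwheel '[[[0,0,0],[-15,-2,-8],0],[[0,0,0],[-32,-3,-8],0],[[0,0,0],[-32,-3,-3],0],[[0,0,0],[-32,-3,0],0],[[0,0,0],[-32,-2,0],0],[[0,0,0],[-25,-2,0],0],[[0,0,0],[-18,0,0],0],[[0,0,0],[-8,0,0],0],[[0,0,0],[0,0,0],0],[[0,0,0],[0,0,0],0]]'
python3 -c "
from h import *
to(617.1,86.4,110)
p=ctrl.get_image('wrist');save(p,'w7')
to(617.1,86.4,110)"
```

```text
t: 10.7
ee_pos: [613.9, 86.9, 110.5]
orientation: [-2.285, 2.154, 0.002]
ft_force: [0.1, -0.8, 0.1]
width: 33.4
t 10.7 at [613.9  86.9 110.5] tool delta [ 0.6 -3.2  0.5] turn [-0.     0.002 -0.004] w 33.4 F [ 0.1 -0.8  0.1]
t 10.75 at [613.8  86.5 110.5] tool delta [ 0.3 -3.3  0.5] turn [-0.     0.002 -0.004] w 33.5 F [-0.   0.3 -0.8]
```

View pics/w7.png

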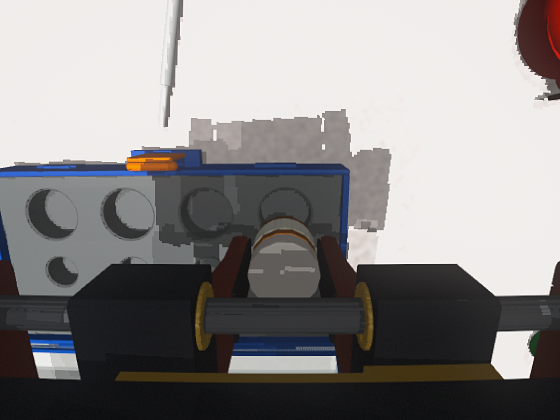

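```bash
cat >> h.py <<'E'
CASE=np.array([575.72,170.93,0.0631])
def hole(cx,cy):
    a=CASE; return np.array([a[0]+cx*np.cos(a[2])-cy*np.sin(a[2]),a[1]+cx*np.sin(a[2])+cy*np.cos(a[2])])
HOLES=[(*hole(cx,y),28,r) for cx,r in((36,19),(-10,12)) for y in(87,29,-29,-87)]
E
python3 - <<'E'
from h import *
p=ctrl.get_image('wrist');o=ctrl.get_obs();e=o['ee_pos'];print(e)
ov(p,HOLES+[(e[0],e[1],e[2]+12.5,17),(e[0],e[1],e[2]-33.5,17)],'ov7',(0,150,360,320),2)
E
```

```text
[614.06137768  85.86739943 110.65747088]
```

View pics/ov7.png

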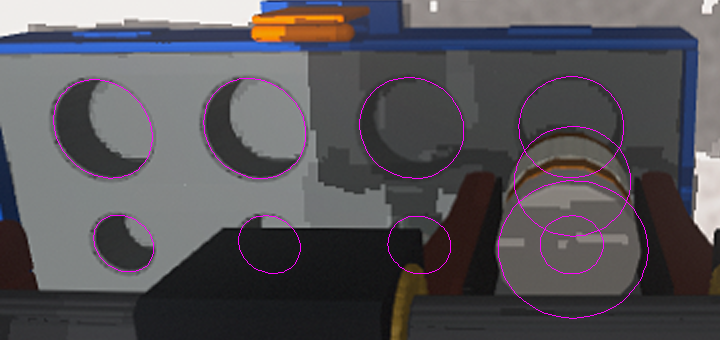

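Run:
```python
from h import *
p=ctrl.get_image('wrist');o=ctrl.get_obs();e=o['ee_pos'];print(e)
ov(p,[(e[0],e[1],e[2]+12.5,17),(e[0],e[1],e[2]-33.5,17)],'ov8',(230,180,340,300),6)
im=cv2.imread('pics/ov8.png');l=cv2.cvtColor(im,cv2.COLOR_BGR2LAB);l[...,0]=cv2.createCLAHE(4,(4,4)).apply(l[...,0]);cv2.imwrite('pics/ov8.png',cv2.cvtColor(l,cv2.COLOR_LAB2BGR))
```

```text
[614.21373596  85.48067807 110.76698482]
```

View pics/ov8.png

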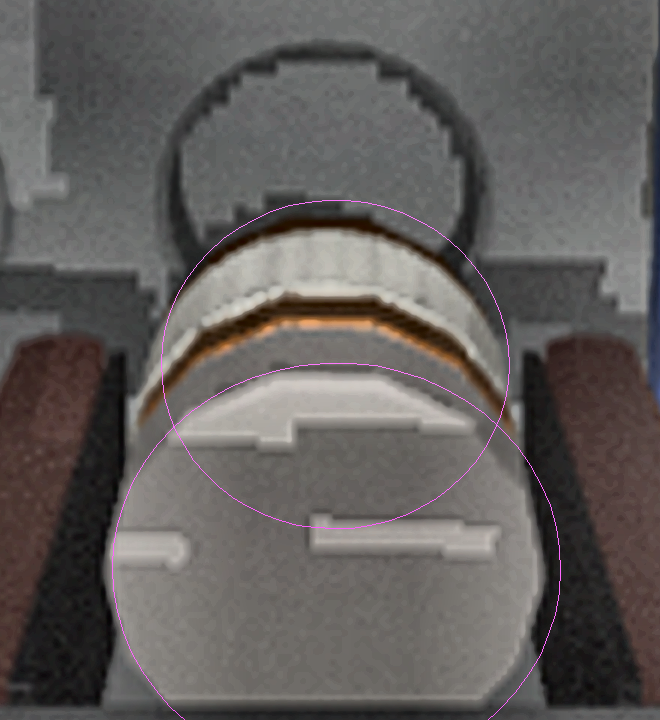

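```bash
python3 -c "
from h import *
to(618.4,85.4,80)"
python3 -m handwheel '[[[0,0,0],[0.2,-1,2],0],[[0,0,0],[0,-1,5],0],[[0,0,0],[0,-1,7],0],[[0,0,0],[0,-1,7],0],[[0,0,0],[0,0,5],0],[[0,0,0],[0,0,3],0],[[0,0,0],[0,0,1],0],[[0,0,0],[0,0,0],0],[[0,0,0],[0,0,0],0],[[0,0,0],[0,0,0],0]]'
python3 - <<'E'
from h import *
to(618.4,85.4,80)
p=ctrl.get_image('wrist');o=ctrl.get_obs();e=o['ee_pos']-[1.3,-1,0];print(e)
ov(p,HOLES+[(e[0],e[1],e[2]+12.5,17),(e[0],e[1],e[2]-33.5,17)],'ov9',(200,150,360,300),5)
im=cv2.imread('pics/ov9.png');l=cv2.cvtColor(im,cv2.COLOR_BGR2LAB);l[...,0]=cv2.createCLAHE(4,(4,4)).apply(l[...,0]);cv2.imwrite('pics/ov9.png',cv2.cvtColor(l,cv2.COLOR_LAB2BGR))
E
```

```text
t 10.85 at [614.2  85.5 110.8] tool delta [ 0.4 -4.1 30.8] turn [-0.001  0.002 -0.006] w 33.6 F [-0.4  0.1 -0.8]
t: 11.68
ee_pos: [618.5, 80.7, 76.1]
orientation: [-2.277, 2.164, 0.003]
ft_force: [-0.3, -0.4, -0.6]
width: 33.4
t 11.68 at [618.5  80.7  76.1] tool delta [-4.7 -0.1 -3.8] turn [ 0.001  0.002 -0.012] w 33.4 F [-0.3 -0.4 -0.6]
[617.34915579  81.77951623  76.3073883 ]
```

View pics/ov9.png

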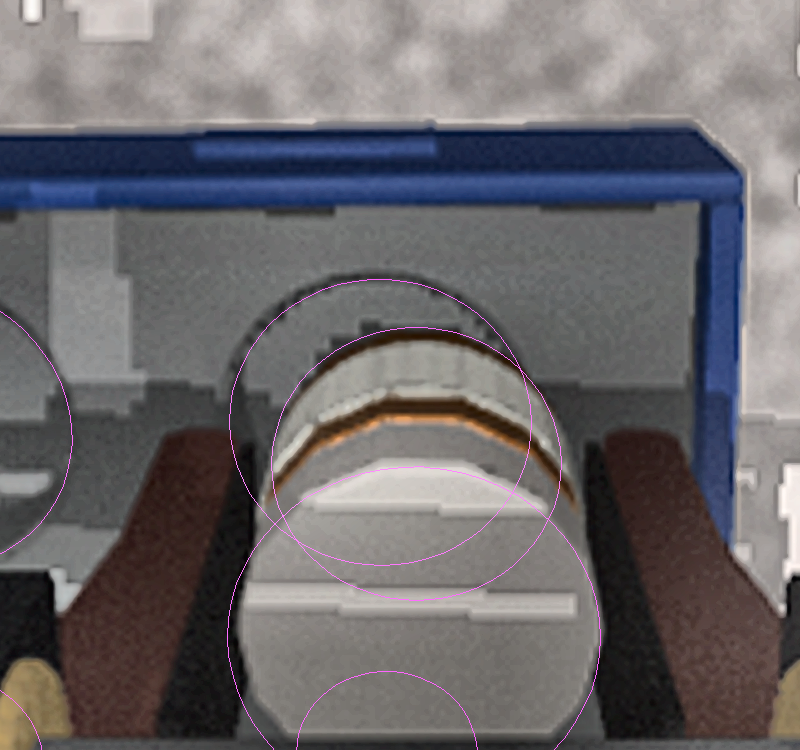

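```bash
python3 -m handwheel '[[[0,0,-0.01],[-2,0,0],0],[[0,0,0],[-1.5,0,2],0],[[0,0,0],[-1,0,3],0],[[0,0,0],[0,0,3],0],[[0,0,0],[0,0,3],0],[[0,0,0],[0,0,1],0],[[0,0,0],[0,0,0],0],[[0,0,0],[0,0,0],0],[[0,0,0],[0,0,0],0],[[0,0,0],[0,0,0],0]]'
python3 - <<'E'
from h import *
to(618.8,85.2,60)
p=ctrl.get_image('wrist')
to(618.8,85.2,60)
E
```

```text
t: 12.57
ee_pos: [618.7, 86.3, 63.8]
orientation: [-2.289, 2.15, 0.001]
ft_force: [-0.2, -0.9, -1.2]
width: 33.5
t 12.57 at [618.7  86.3  63.8] tool delta [1.1 0.  3.8] turn [-0.     0.002 -0.001] w 33.5 F [-0.2 -0.9 -1.2]
t 12.62 at [618.8  86.2  63.8] tool delta [1.1 0.1 3.8] turn [-0.001  0.002 -0.001] w 33.5 F [ 0.7  0.3 -0.7]
```

```bash
python3 -m handwheel '[[[0,0,0],[0.9,0,0],0],[[0,0,0],[0,0,0],0],[[0,0,0],[0,0,2],0],[[0,0,0],[0,0,3],0],[[0,0,0],[0,0,3],0],[[0,0,0],[0,0,3],0],[[0,0,0],[0,0,2],0],[[0,0,0],[0,0,2],0],[[0,0,0],[0,0,0],0],[[0,0,0],[0,0,0],0]]'
python3 - <<'E'
from h import *
to(618.8,85.2,41.5)
E
```

```text
t: 13.45
ee_pos: [618.7, 85.2, 47.1]
orientation: [-2.289, 2.15, 0.002]
ft_force: [0.0, -0.6, 0.5]
width: 33.4
t 13.45 at [618.7  85.2  47.1] tool delta [ 0.  -0.1  5.6] turn [-0.     0.002 -0.001] w 33.4 F [ 0.  -0.6  0.5]
```

```bash
python3 -m handwheel '[[[0,0,0],[0,0,2],0],[[0,0,0],[0,0,2],0],[[0,0,0],[0,0,1],0],[[0,0,0],[0,0,0],0],[[0,0,0],[0,0,0],0.5],[[0,0,0],[0,0,0],0.5],[[0,0,0],[0,0,0],0.5],[[0,0,0],[0,0,-8],0.5],[[0,0,0],[0,0,-20],0.5],[[0,0,0],[0,0,-30],0.5]]'
python3 - <<'E'
from h import *
to(628.4,-225.3,120)
p=ctrl.get_image('side');save(p,'s10')
cv2.imwrite('pics/s10c.png',cv2.resize(cv2.imread('pics/s10.png')[120:260,130:400],None,fx=2.9,fy=2.9,interpolation=cv2.INTER_CUBIC))
E
```

```text
t: 14.28
ee_pos: [615.1, 84.6, 96.5]
orientation: [2.285, -2.147, -0.012]
ft_force: [0.5, -0.9, -0.1]
width: 43.7
t 14.28 at [615.1  84.6  96.5] tool delta [310.1   6.2 -23.8] turn [ 0.01   0.001 -0.001] w 43.7 F [ 0.5 -0.9 -0.1]
```

View pics/s10c.png

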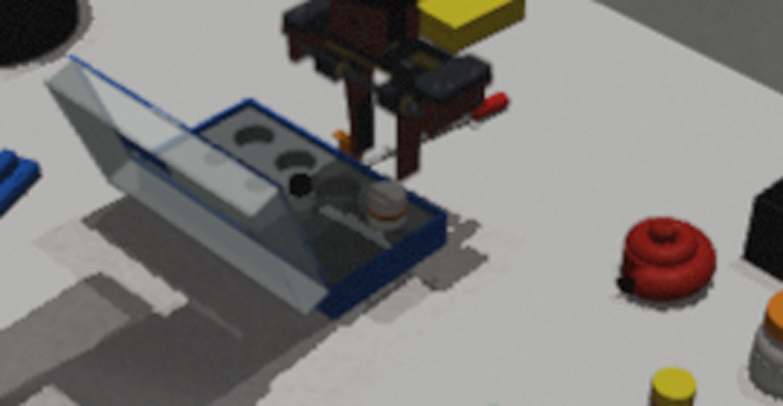

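The side view shows the white jar seated in the right-hand end well, at crop (386,205). Next is the yellow jar.

```bash
python3 -m handwheel '[[[0,0,0],[20,1,-10],1],[[0,0,0],[38,1,-5],1],[[0,0,0],[40,1,0],1],[[0,0,0],[40,1,0],1],[[0,0,0],[40,1,0],1],[[0,0,0],[40,1,0],1],[[0,0,0],[38,0,0],1],[[0,0,0],[28,0,0],1],[[0,0,0],[14,0,0],1],[[0,0,0],[3,0,0],1]]'
cat >> h.py <<'E'
def spots(p,qs,th=0.3):
    for q in qs:
        for r in ctrl.spot_point(p,q):
            if r['score']<th: continue
            w=c2w(p,r['position']); print(q,round(r['score'],2),np.round(w),np.round(px(p,w)[0]))
def clahe(n):
    im=cv2.imread('pics/'+n+'.png');l=cv2.cvtColor(im,cv2.COLOR_BGR2LAB);l[...,0]=cv2.createCLAHE(4,(4,4)).apply(l[...,0]);cv2.imwrite('pics/'+n+'.png',cv2.cvtColor(l,cv2.COLOR_LAB2BGR))
E
python3 - <<'E'
from h import *
p=ctrl.get_image('wrist');save(p,'w11')
blob(p,(20,120,60),(35,255,255),46,(150,0,450,300),'yellow')
to(628.4,-225.3,34)
p=ctrl.get_image('wrist');save(p,'w11')
blob(p,(20,120,60),(35,255,255),46,(150,0,450,300),'yellow')
to(628.4,-225.3,34)
E
```

```text
t: 15.17
ee_pos: [639.3, -227.0, 132.5]
orientation: [-2.287, 2.135, -0.024]
ft_force: [0.3, 0.0, 0.4]
width: 87.7
yellow area 1575 cen [282.5 230.3] mec 282.8143005371094 230.2257080078125 22.741241455078125 world [ 630.4 -226.4   46. ]
t 15.22 at [ 639.4 -226.5  132.5] tool delta [-2.1 12.9 98.3] turn [-0.02  -0.002  0.006] w 88.0 F [ 0.3 -0.2  0.3]
yellow area 1573 cen [282.7 230.4] mec 282.7350158691406 230.39306640625 22.795703887939453 world [ 630.4 -226.    46. ]
t 15.27 at [ 639.2 -224.7  132.2] tool delta [-0.3 12.8 98. ] turn [-0.02  -0.001  0.007] w 87.9 F [-0.3 -0.5  0.4]
```

View pics/w11.png

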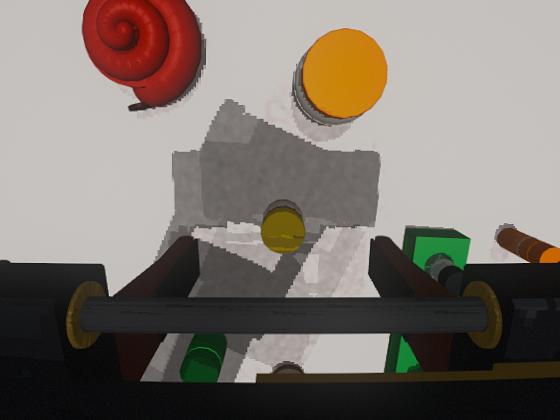

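```bash
python3 -m handwheel '[[[-0.02,0,0.007],[0,2,5],1],[[0,0,0],[0,2,12],1],[[0,0,0],[0,2,15],1],[[0,0,0],[0,2,15],1],[[0,0,0],[0,1,15],1],[[0,0,0],[0,0,12],1],[[0,0,0],[0,0,8],1],[[0,0,0],[0,0,2],1],[[0,0,0],[0,0,0],1],[[0,0,0],[0,0,0],1]]'
python3 - <<'E'
from h import *
to(630.5,-226.5,34)
p=ctrl.get_image('wrist');save(p,'w12')
blob(p,(20,120,40),(35,255,255),46,(150,100,450,297),'yellow')
to(630.5,-226.5,34)
cv2.imwrite('pics/w12c.png',cv2.resize(cv2.imread('pics/w12.png')[180:310,200:360],None,fx=5,fy=5,interpolation=cv2.INTER_CUBIC))
E
```

```text
t: 16.1
ee_pos: [628.3, -209.2, 38.8]
orientation: [2.303, -2.13, -0.013]
ft_force: [-0.6, -0.3, -0.7]
width: 88.0
t 16.1 at [ 628.3 -209.2   38.8] tool delta [17.4 -0.9  4.8] turn [0.01  0.003 0.015] w 88.0 F [-0.6 -0.3 -0.7]
yellow area 3779 cen [319.8 265.8] mec 320.0 267.0 36.23543930053711 world [ 632.1 -225.4   46. ]
t 16.15 at [ 628.4 -209.3   39.1] tool delta [17.3 -0.8  5. ] turn [0.009 0.003 0.015] w 88.1 F [0.5 0.1 1. ]
```

View pics/w12c.png

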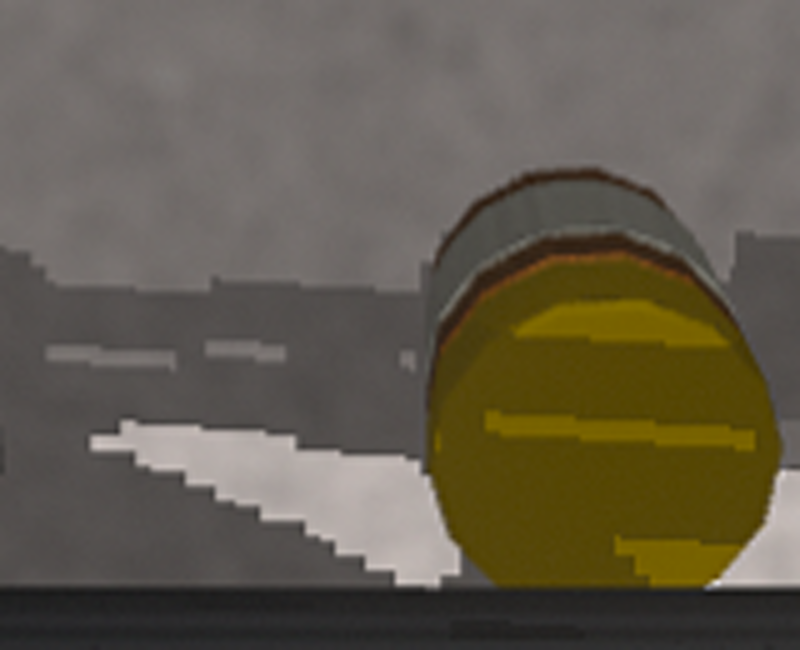

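```bash
python3 -m handwheel '[[[0.005,0,0.015],[3,0,0],1],[[0,0,0],[5,0,0],1],[[0,0,0],[4,-0.5,0],1],[[0,0,0],[3,-0.5,2],1],[[0,0,0],[1,0,2],1],[[0,0,0],[0,0,1],1],[[0,0,0],[0,0,0],1],[[0,0,0],[0,0,0],1],[[0,0,0],[0,0,0],1],[[0,0,0],[0,0,0],1]]'
python3 - <<'E'
from h import *
to(631,-226.5,34)
p=ctrl.get_image('wrist');print(ray(p,321,270,46))
to(631,-226.5,34)
E
```

```text
t: 16.98
ee_pos: [632.8, -229.1, 37.1]
orientation: [-2.285, 2.153, -0.002]
ft_force: [-0.9, 0.5, 0.2]
width: 87.7
t 16.98 at [ 632.8 -229.1   37.1] tool delta [-2.7  1.7  3.1] turn [-0.002  0.    -0.004] w 87.7 F [-0.9  0.5  0.2]
[ 634.85847285 -245.87494442   46.        ]
t 17.03 at [ 632.8 -229.1   37.1] tool delta [-2.7  1.7  3.1] turn [-0.002  0.    -0.004] w 88.4 F [1.3 0.4 0.1]
```

```bash
python3 -m handwheel '[[[0,0,0],[-1.4,0.8,1.5],0.6],[[0,0,0],[-1.3,0.8,1.5],0.6],[[0,0,0],[0,0,0],0.6],[[0,0,0],[0,0,0],0.6],[[0,0,0],[0,0,0],0.6],[[0,0,0],[0,0,0],0.6],[[0,0,0],[0,0,0],0.6],[[0,0,0],[0,0,0],0.6],[[0,0,0],[0,0,0],0.6],[[0,0,0],[0,0,0],0.6]]'
python3 - <<'E'
from h import *
to(631,-226.5,34)
p=ctrl.get_image('wrist');save(p,'w13')
to(631,-226.5,34)
o=ctrl.get_obs();e=o['ee_pos']
ov(p,[(e[0],e[1],46,17),(e[0],e[1],0,17)],'ov13',(200,180,360,310),5)
E
```

```text
t: 17.87
ee_pos: [630.9, -225.6, 33.8]
orientation: [-2.286, 2.153, -0.002]
ft_force: [-0.7, 0.1, -0.2]
width: 52.6
t 17.87 at [ 630.9 -225.6   33.8] tool delta [ 0.9 -0.  -0.2] turn [-0.002  0.    -0.003] w 52.6 F [-0.7  0.1 -0.2]
t 17.92 at [ 630.9 -225.6   33.7] tool delta [ 0.9 -0.1 -0.3] turn [-0.002  0.    -0.003] w 52.6 F [-0.2 -0.2  0.7]
```

View pics/ov13.png

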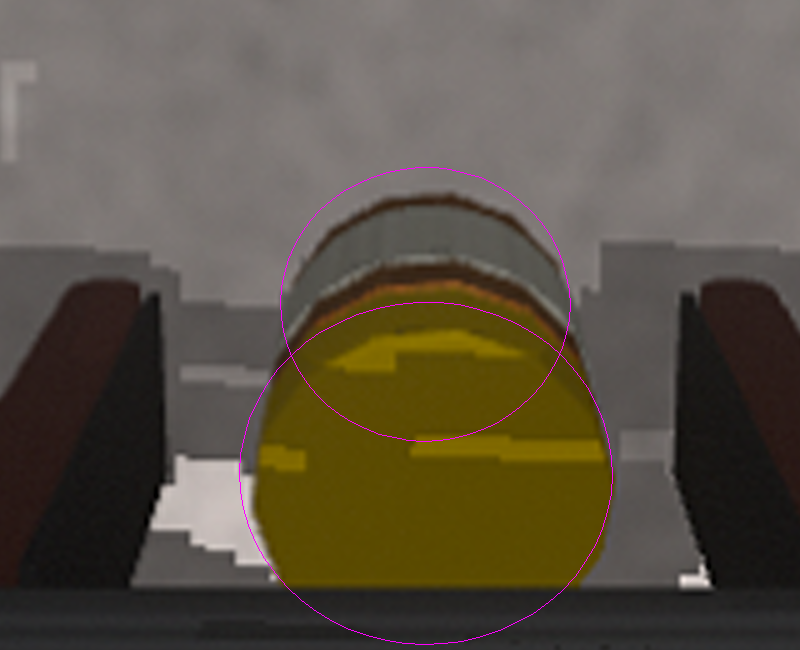

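```bash
python3 -m handwheel '[[[0,0,0],[0.5,1.5,0],0],[[0,0,0],[0,0,0],0],[[0,0,0],[0,0,0],0],[[0,0,0],[0,0,0],0],[[0,0,0],[0,0,0],0],[[0,0,0],[0,0,0],0],[[0,0,0],[0,0,-5],0],[[0,0,0],[0,0,-15],0],[[0,0,0],[0,0,-25],0],[[0,0,0],[0,0,-15],0]]'
python3 - <<'E'
from h import *
print(hole(36,-29)); h=hole(36,-29)
to(h[0]+1,h[1]-1,112)
E
```

```text
t: 18.75
ee_pos: [626.3, -225.2, 93.3]
orientation: [2.286, -2.153, -0.01]
ft_force: [1.2, -0.8, -0.2]
width: 33.5
[613.47704071 144.25780705]
t 18.75 at [ 626.3 -225.2   93.3] tool delta [-368.6  -10.2  -17.4] turn [ 0.006  0.004 -0.003] w 33.5 F [ 1.2 -0.8 -0.2]
```

```bash
python3 -m handwheel '[[[0,0,0],[-18,-2,-8],0],[[0,0,0],[-36,-2,-8],0],[[0,0,0],[-40,-2,-2],0],[[0,0,0],[-40,-1,0],0],[[0,0,0],[-40,-1,0],0],[[0,0,0],[-40,-1,0],0],[[0,0,0],[-40,-1,0],0],[[0,0,0],[-38,0,0],0],[[0,0,0],[-28,0,0],0],[[0,0,0],[-15,0,0],0]]'
python3 - <<'E'
from h import *
h=hole(36,-29)
to(h[0]+1,h[1]-1,112)
E
```

```text
t: 19.58
ee_pos: [623.7, 117.7, 132.7]
orientation: [-2.268, 2.156, -0.021]
ft_force: [0.5, 0.1, -0.5]
width: 33.4
t 19.58 at [623.7 117.7 132.7] tool delta [-26.    8.3  20.5] turn [-0.018 -0.002 -0.013] w 33.4 F [ 0.5  0.1 -0.5]
```

```bash
python3 -m handwheel '[[[-0.018,0,-0.013],[-8,0,0],0],[[0,0,0],[-5,2,4],0],[[0,0,0],[-5,2,6],0],[[0,0,0],[-3,2,6],0],[[0,0,0],[-1,1,4],0],[[0,0,0],[0,0,2],0],[[0,0,0],[0,0,0],0],[[0,0,0],[0,0,0],0],[[0,0,0],[0,0,0],0],[[0,0,0],[0,0,0],0]]'
python3 - <<'E'
from h import *
h=hole(36,-29)
to(h[0]+1,h[1]-1,80)
p=ctrl.get_image('wrist');save(p,'w14')
to(h[0]+1,h[1]-1,80)
e=ctrl.get_obs()['ee_pos']
ov(p,HOLES+[(e[0],e[1],e[2]+12.5,17),(e[0],e[1],e[2]-33.5,17)],'ov14',(200,160,360,310),5);clahe('ov14')
E
```

```text
t: 20.42
ee_pos: [614.2, 142.0, 112.8]
orientation: [-2.291, 2.147, -0.005]
ft_force: [0.9, -0.1, -0.2]
width: 33.5
t 20.42 at [614.2 142.  112.8] tool delta [-1.3 -0.2 32.8] turn [-0.003 -0.001  0.002] w 33.5 F [ 0.9 -0.1 -0.2]
t 20.47 at [614.2 142.  112.9] tool delta [-1.3 -0.2 32.9] turn [-0.003 -0.001  0.002] w 33.4 F [ 0.9  0.8 -0.5]
```

View pics/ov14.png

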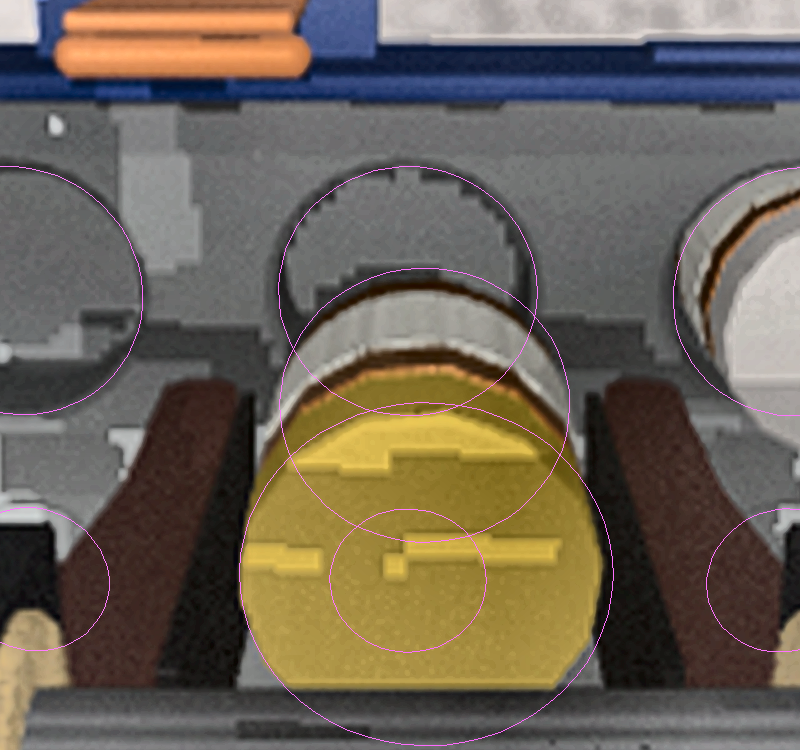

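```bash
python3 -m handwheel '[[[0,0,0],[-1.5,-1,0],0],[[0,0,0],[0,0,4],0],[[0,0,0],[0,0,7],0],[[0,0,0],[0,0,8],0],[[0,0,0],[0,0,8],0],[[0,0,0],[0,0,8],0],[[0,0,0],[0,0,6],0],[[0,0,0],[0,0,3],0],[[0,0,0],[0,0,0],0],[[0,0,0],[0,0,0],0]]'
python3 - <<'E'
from h import *
to(615.1,143.5,63)
E
```

```text
t: 21.3
ee_pos: [615.0, 143.2, 62.8]
orientation: [-2.292, 2.149, -0.004]
ft_force: [0.5, 0.2, -0.8]
width: 33.6
t 21.3 at [615.  143.2  62.8] tool delta [-0.3 -0.1 -0.2] turn [-0.002 -0.002  0.001] w 33.6 F [ 0.5  0.2 -0.8]
```

```bash
python3 -m handwheel '[[[0,0,0],[-0.2,0,2],0],[[0,0,0],[0,0,3],0],[[0,0,0],[0,0,3],0],[[0,0,0],[0,0,3],0],[[0,0,0],[0,0,3],0],[[0,0,0],[0,0,2],0],[[0,0,0],[0,0,1],0],[[0,0,0],[0,0,0],0],[[0,0,0],[0,0,0],0],[[0,0,0],[0,0,0],0]]'
python3 - <<'E'
from h import *
to(615.1,143.5,42)
E
```

```text
t: 22.13
ee_pos: [615.8, 143.7, 45.1]
orientation: [-2.29, 2.148, -0.005]
ft_force: [-0.7, 0.0, -0.4]
width: 33.0
t 22.13 at [615.8 143.7  45.1] tool delta [0.1 0.8 3.1] turn [-0.004 -0.001  0.001] w 33.0 F [-0.7  0.  -0.4]
```

```bash
python3 -m handwheel '[[[0,0,0],[0,0.5,1.5],0],[[0,0,0],[0,0,1.5],0],[[0,0,0],[0,0,0],0],[[0,0,0],[0,0,0],0.48],[[0,0,0],[0,0,0],0.48],[[0,0,0],[0,0,0],0.48],[[0,0,0],[0,0,-8],0.48],[[0,0,0],[0,0,-20],0.48],[[0,0,0],[0,0,-25],0.48],[[0,0,0],[0,0,-15],0.48]]'
python3 - <<'E'
from h import *
p=ctrl.get_image('wrist');save(p,'w15')
to(464,-243,125)
p=ctrl.get_image('side');save(p,'s15');spots(p,['jar0_mid','vial0_mid'])
E
```

```text
t: 22.97
ee_pos: [612.9, 143.2, 110.0]
orientation: [2.289, -2.146, -0.0]
ft_force: [0.5, -0.0, 0.4]
width: 42.0
t 23.02 at [614.4 143.5 112.6] tool delta [376.  174.9 -11.9] turn [-0.001 -0.002  0.001] w 42.4 F [1.8 0.2 2.3]
jar0_mid 0.94 [ 500. -165.   21.] [301. 272.]
jar0_mid 0.59 [563. 136.  31.] [234. 192.]
jar0_mid 0.56 [ 461. -246.   24.] [316. 303.]
vial0_mid 0.56 [ 446. -361.   33.] [356. 341.]
```

View pics/w15.png

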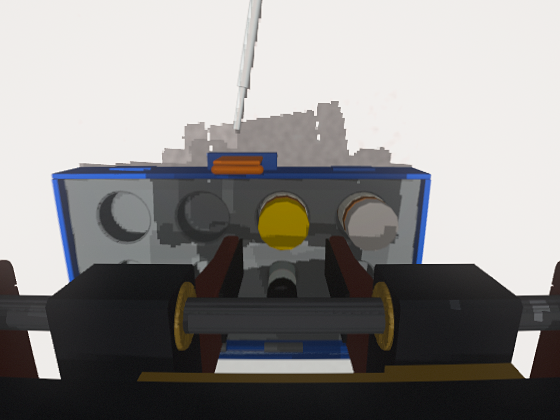

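View pics/s15.png

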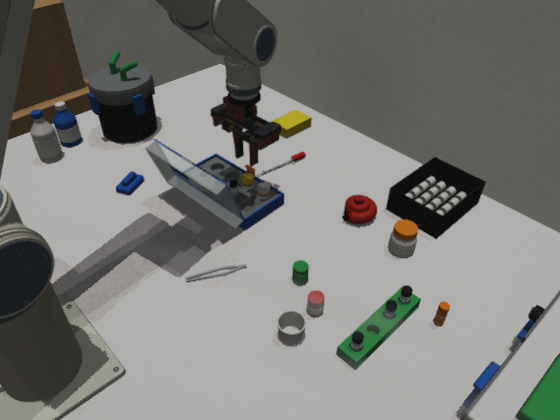

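```bash
python3 -m handwheel '[[[0,0,0],[18,4,-8],1],[[0,0,0],[35,12,-4],1],[[0,0,0],[37,18,0],1],[[0,0,0],[37,18,0],1],[[0,0,0],[37,18,0],1],[[0,0,0],[37,18,0],1],[[0,0,0],[37,18,0],1],[[0,0,0],[37,18,0],1],[[0,0,0],[33,17,0],1],[[0,0,0],[18,9,0],1]]'
python3 - <<'E'
from h import *
to(464,-243,125)
E
```

```text
t: 24.0
ee_pos: [475.7, -195.1, 110.1]
orientation: [2.295, -2.128, -0.021]
ft_force: [-0.9, -1.0, 0.4]
width: 87.5
t 24.0 at [ 475.7 -195.1  110.1] tool delta [ 46.9  15.6 -14.7] turn [0.018 0.002 0.012] w 87.5 F [-0.9 -1.   0.4]
```

```bash
python3 -m handwheel '[[[0.018,0,0.012],[12,4,0],1],[[0,0,0],[12,4,0],1],[[0,0,0],[10,3,0],1],[[0,0,0],[6,2,0],1],[[0,0,0],[2,0,0],1],[[0,0,0],[0,0,0],1],[[0,0,0],[0,0,0],1],[[0,0,0],[0,0,0],1],[[0,0,0],[0,0,0],1],[[0,0,0],[0,0,0],1]]'
python3 - <<'E'
from h import *
to(464,-243,44)
p=ctrl.get_image('wrist');save(p,'w16')
to(464,-243,44)
r=blob(p,(0,150,60),(5,255,255),46,(200,150,385,297),'red')
e=ctrl.get_obs()['ee_pos']
ov(p,[(*r[:2],46,17)],'ov16',(200,160,360,310),5)
E
```

```text
t: 24.83
ee_pos: [459.1, -240.7, 103.5]
orientation: [2.284, -2.155, -0.02]
ft_force: [0.1, 0.4, 0.4]
width: 87.5
t 24.83 at [ 459.1 -240.7  103.5] tool delta [ 3.1 -5.3 59.4] turn [ 0.01   0.008 -0.005] w 87.5 F [0.1 0.4 0.4]
t 24.88 at [ 459.1 -240.7  103.5] tool delta [ 3.1 -5.3 59.4] turn [ 0.01   0.008 -0.005] w 87.8 F [0.3 0.7 0.2]
red area 2009 cen [289.3 219.1] mec 289.09393310546875 219.1318817138672 25.860246658325195 world [ 465.1 -243.    46. ]
```

View pics/w16.png

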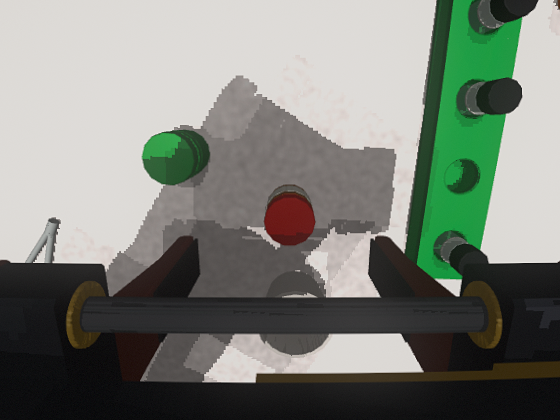

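View pics/ov16.png

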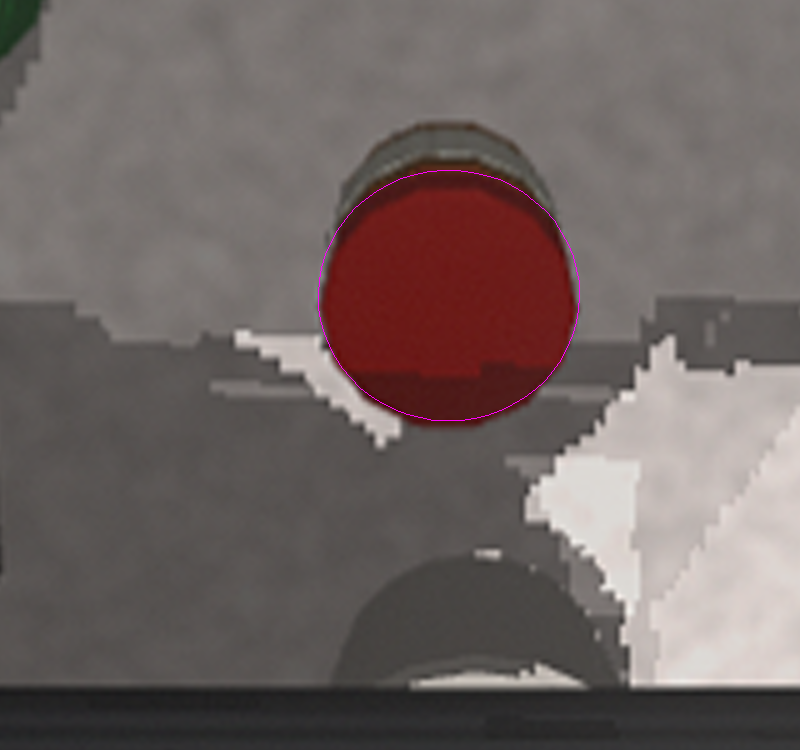

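```bash
python3 -m handwheel '[[[0.008,0.008,-0.005],[2,-3,4],1],[[0,0,0],[2,-3,10],1],[[0,0,0],[0,0,12],1],[[0,0,0],[0,0,12],1],[[0,0,0],[0,0,12],1],[[0,0,0],[0,0,10],1],[[0,0,0],[0,0,6],1],[[0,0,0],[0,0,2],1],[[0,0,0],[0,0,0],1],[[0,0,0],[0,0,0],1]]'
python3 - <<'E'
from h import *
to(464.6,-244,34)
p=ctrl.get_image('wrist')
to(464.6,-244,34)
E
```

```text
t: 25.72
ee_pos: [468.1, -244.4, 28.8]
orientation: [2.293, -2.146, 0.004]
ft_force: [1.0, -0.7, 0.1]
width: 87.9
t 25.72 at [ 468.1 -244.4   28.8] tool delta [-0.6  3.4 -5.2] turn [-0.001 -0.002  0.003] w 87.9 F [ 1.  -0.7  0.1]
t 25.77 at [ 468.2 -244.5   29.1] tool delta [-0.7  3.5 -4.9] turn [-0.002 -0.002  0.003] w 87.8 F [-0.2  0.1  0.6]
```

```bash
python3 -m handwheel '[[[0,0,0],[-0.5,1.7,-2],0.6],[[0,0,0],[0,1.7,-2.5],0.6],[[0,0,0],[0,0,0],0.6],[[0,0,0],[0,0,0],0.6],[[0,0,0],[0,0,0],0.6],[[0,0,0],[0,0,0],0.6],[[0,0,0],[0,0,0],0.6],[[0,0,0],[0,0,0],0.6],[[0,0,0],[0,0,0],0.6],[[0,0,0],[0,0,0],0.6]]'
python3 - <<'E'
from h import *
to(464.6,-244,34)
p=ctrl.get_image('wrist')
to(464.6,-244,34)
e=ctrl.get_obs()['ee_pos']+[-1,.8,0]
ov(p,[(*e[:2],46,17),(*e[:2],0,17)],'ov17',(200,170,360,310),5)
E
```

```text
t: 26.6
ee_pos: [465.9, -245.1, 36.7]
orientation: [-2.293, 2.146, -0.012]
ft_force: [-0.1, 0.0, -0.7]
width: 52.6
t 26.6 at [ 465.9 -245.1   36.7] tool delta [-1.2  1.2  2.7] turn [-0.006 -0.005  0.003] w 52.6 F [-0.1  0.  -0.7]
t 26.65 at [ 465.9 -245.1   36.7] tool delta [-1.2  1.2  2.7] turn [-0.006 -0.005  0.003] w 52.9 F [ 0.5  0.2 -0.2]
```

View pics/ov17.png

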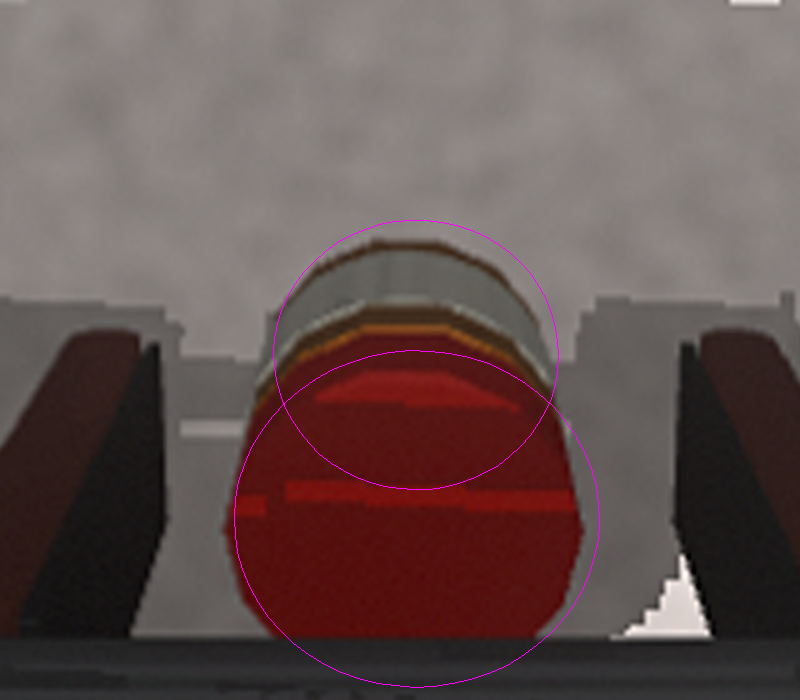

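```bash
python3 -m handwheel '[[[-0.006,-0.005,0.003],[-1,0.8,1.3],0.6],[[0,0,0],[-0.5,0.8,1.4],0.6],[[0,0,0],[0,0,0],0],[[0,0,0],[0,0,0],0],[[0,0,0],[0,0,0],0],[[0,0,0],[0,0,0],0],[[0,0,0],[0,0,0],0],[[0,0,0],[0,0,-5],0],[[0,0,0],[0,0,-15],0],[[0,0,0],[0,0,-20],0]]'
python3 - <<'E'
from h import *
h=hole(36,87);print(h)
to(h[0]+1.6,h[1]-.8,112)
E
```

```text
t: 27.48
ee_pos: [461.3, -242.0, 71.4]
orientation: [2.288, -2.149, -0.015]
ft_force: [-0.5, -0.5, -0.2]
width: 33.3
[606.16229705 260.02695029]
t 27.48 at [ 461.3 -242.    71.4] tool delta [-491.3 -177.3  -39.5] turn [ 0.008  0.005 -0.   ] w 33.3 F [-0.5 -0.5 -0.2]
```

```bash
python3 -m handwheel '[[[0,0,0],[-12,-15,-10],0],[[0,0,0],[-25,-28,-10],0],[[0,0,0],[-28,-28,-5],0],[[0,0,0],[-28,-28,-5],0],[[0,0,0],[-32,-24,0],0],[[0,0,0],[-36,-16,0],0],[[0,0,0],[-38,-8,0],0],[[0,0,0],[-40,0,0],0],[[0,0,0],[-40,0,0],0],[[0,0,0],[-40,0,0],0]]'
python3 - <<'E'
from h import *
h=hole(36,87)
to(h[0]+1.6,h[1]-.8,112)
E
```

```text
t: 28.32
ee_pos: [600.2, 91.3, 112.1]
orientation: [-2.271, 2.163, -0.004]
ft_force: [0.4, 0.8, -0.8]
width: 33.6
t 28.32 at [600.2  91.3 112.1] tool delta [-167.3  -15.8    0.5] turn [-0.005  0.002 -0.014] w 33.6 F [ 0.4  0.8 -0.8]
```

```bash
python3 -m handwheel '[[[0,0,-0.014],[-34,-3,-4],0],[[0,0,0],[-30,-3,0],0],[[0,0,0],[-25,-3,0],0],[[0,0,0],[-20,-3,0],0],[[0,0,0],[-14,-2,0],0],[[0,0,0],[-8,-1,0],0],[[0,0,0],[-3,0,0],0],[[0,0,0],[0,0,0],0],[[0,0,0],[0,0,0],0],[[0,0,0],[0,0,0],0]]'
python3 - <<'E'
from h import *
h=hole(36,87)
to(h[0]+1.6,h[1]-.8,112)
E
```

```text
t: 29.15
ee_pos: [603.7, 239.6, 118.6]
orientation: [-2.296, 2.137, -0.002]
ft_force: [-0.4, -0.7, -0.3]
width: 33.5
t 29.15 at [603.7 239.6 118.6] tool delta [-19.3  -5.4   6.6] turn [-0.005  0.002  0.009] w 33.5 F [-0.4 -0.7 -0.3]
```

```bash
python3 -m handwheel '[[[-0.005,0,0.009],[-5,-1.5,2],0],[[0,0,0],[-6,-1.5,2],0],[[0,0,0],[-4,-1.5,2],0],[[0,0,0],[-2,-0.5,0],0],[[0,0,0],[-1,0,0],0],[[0,0,0],[0,0,0],0],[[0,0,0],[0,0,0],0],[[0,0,0],[0,0,0],0],[[0,0,0],[0,0,0],0],[[0,0,0],[0,0,0],0]]'
python3 - <<'E'
from h import *
h=hole(36,87)
to(h[0]+1.6,h[1]-.8,112)
p=ctrl.get_image('wrist');save(p,'w18')
to(h[0]+1.6,h[1]-.8,80)
e=ctrl.get_obs()['ee_pos']+[-1.3,.8,0]
ov(p,HOLES+[(e[0],e[1],e[2]+12.5,17),(e[0],e[1],e[2]-33.5,17)],'ov18',(200,160,360,310),5);clahe('ov18')
E
```

```text
t: 29.98
ee_pos: [608.4, 256.2, 111.5]
orientation: [2.284, -2.156, -0.004]
ft_force: [-0.7, -1.2, 0.8]
width: 33.5
t 29.98 at [608.4 256.2 111.5] tool delta [-3.1  0.4 -0.5] turn [ 0.002  0.001 -0.006] w 33.5 F [-0.7 -1.2  0.8]
t 30.03 at [608.4 256.1 111.5] tool delta [-3.1  0.4 31.5] turn [ 0.002  0.001 -0.006] w 33.1 F [-0.5  0.4 -0.8]
```

View pics/ov18.png

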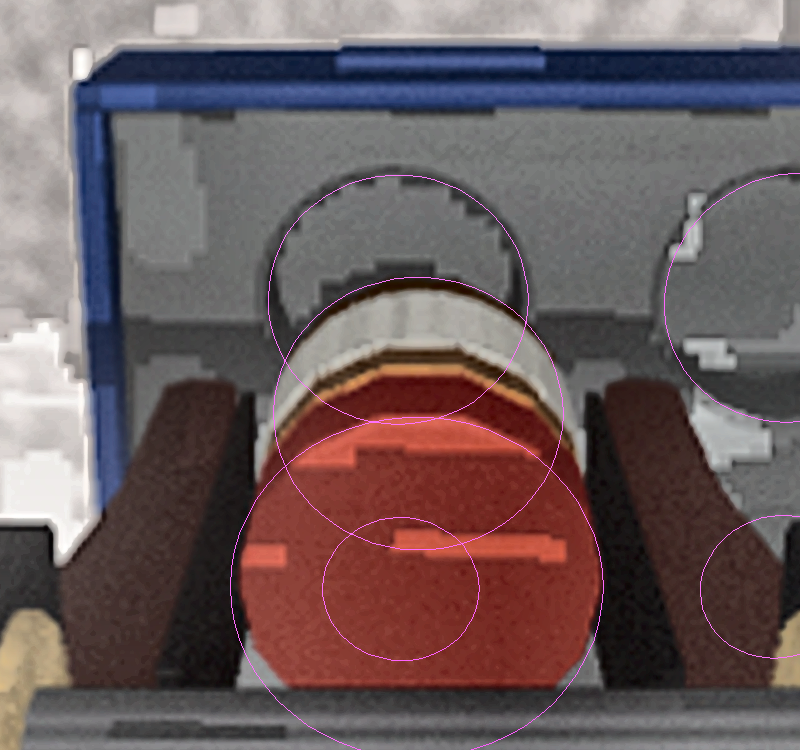

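```bash
python3 -m handwheel '[[[0,0,-0.006],[-2,0,0],0],[[0,0,0],[-1.4,0,0],0],[[0,0,0],[0,0,5],0],[[0,0,0],[0,0,8],0],[[0,0,0],[0,0,9],0],[[0,0,0],[0,0,9],0],[[0,0,0],[0,0,8],0],[[0,0,0],[0,0,3],0],[[0,0,0],[0,0,0],0],[[0,0,0],[0,0,0],0]]'
python3 - <<'E'
from h import *
to(608.1,259.5,63)
p=ctrl.get_image('wrist')
to(608.1,259.5,63)
E
```

```text
t: 30.87
ee_pos: [606.9, 259.4, 63.2]
orientation: [2.289, -2.147, -0.006]
ft_force: [0.4, 0.4, 0.0]
width: 33.4
t 30.87 at [606.9 259.4  63.2] tool delta [-0.  -1.2  0.2] turn [0.005 0.001 0.001] w 33.4 F [0.4 0.4 0. ]
t 30.92 at [606.9 259.4  63.3] tool delta [-0.1 -1.2  0.3] turn [0.005 0.001 0.001] w 33.2 F [-0.5 -0.3 -1.4]
```

```bash
python3 -m handwheel '[[[0.003,0,0],[0,-1,0],0],[[0,0,0],[0,0,2],0],[[0,0,0],[0,0,3],0],[[0,0,0],[0,0,3],0],[[0,0,0],[0,0,3],0],[[0,0,0],[0,0,3],0],[[0,0,0],[0,0,2],0],[[0,0,0],[0,0,1],0],[[0,0,0],[0,0,0],0],[[0,0,0],[0,0,0],0]]'
python3 - <<'E'
from h import *
to(608.1,259.5,42)
E
```

```text
t: 31.75
ee_pos: [608.7, 259.8, 46.0]
orientation: [-2.29, 2.149, 0.001]
ft_force: [-1.6, 0.3, -1.0]
width: 33.6
t 31.75 at [608.7 259.8  46. ] tool delta [0.3 0.6 4. ] turn [-0.     0.001  0.001] w 33.6 F [-1.6  0.3 -1. ]
```

```bash
python3 -m handwheel '[[[0,0,0],[0,0.4,2],0],[[0,0,0],[0,0,1.5],0],[[0,0,0],[0,0,0.5],0],[[0,0,0],[0,0,0],0.48],[[0,0,0],[0,0,0],0.48],[[0,0,0],[0,0,0],0.48],[[0,0,0],[0,0,-8],0.48],[[0,0,0],[0,0,-20],0.48],[[0,0,0],[0,0,-25],0.48],[[0,0,0],[0,0,-15],0.48]]'
python3 - <<'E'
from h import *
p=ctrl.get_image('wrist');save(p,'w19')
to(500,-352,140)
E
```

```text
t: 32.58
ee_pos: [606.5, 258.9, 109.7]
orientation: [2.288, -2.147, -0.005]
ft_force: [0.6, -0.3, -0.2]
width: 42.3
t 32.63 at [608.  259.5 112.4] tool delta [603.3 146.7 -27.8] turn [0.001 0.001 0.001] w 42.0 F [1.5 0.4 1.7]
```

View pics/w19.png

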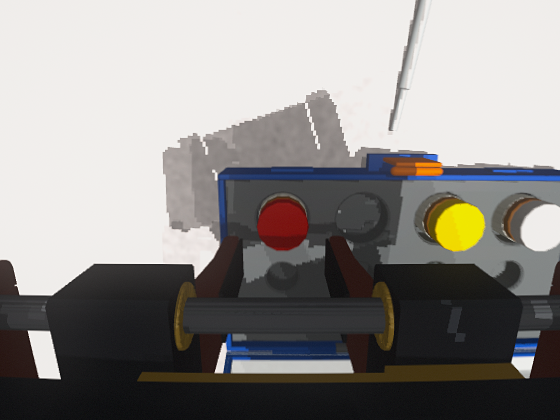

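The red, yellow and white jars are all seated, at wrist px (283,225), (455,225) and (525,225). Next are the vials.

```bash
python3 -m handwheel '[[[0,0,0],[20,0,-8],1],[[0,0,0],[36,0,-8],1],[[0,0,0],[40,0,-4],1],[[0,0,0],[40,0,0],1],[[0,0,0],[40,0,0],1],[[0,0,0],[40,2,0],1],[[0,0,0],[40,6,0],1],[[0,0,0],[38,12,0],1],[[0,0,0],[38,15,0],1],[[0,0,0],[38,15,0],1]]'
python3 -c "
from h import *
to(500,-352,140)"
```

```text
t: 33.47
ee_pos: [588.7, -117.2, 137.2]
orientation: [-2.296, 2.125, -0.013]
ft_force: [-0.4, 0.3, -0.3]
width: 87.8
t 33.47 at [ 588.7 -117.2  137.2] tool delta [227.2 106.5  -5. ] turn [-0.015  0.003  0.014] w 87.8 F [-0.4  0.3 -0.3]
```

```bash
python3 -m handwheel '[[[-0.015,0,0.014],[36,16,0],0.6],[[0,0,0],[36,16,0],0.6],[[0,0,0],[34,16,0],0.6],[[0,0,0],[28,14,0],0.6],[[0,0,0],[20,10,0],0.6],[[0,0,0],[12,6,0],0.6],[[0,0,0],[5,3,0],0.6],[[0,0,0],[0,0,0],0.6],[[0,0,0],[0,0,0],0.6],[[0,0,0],[0,0,0],0.6]]'
python3 - <<'E'
from h import *
to(500,-352,140)
p=ctrl.get_image('wrist');save(p,'w20')
import pickle;pickle.dump(p,open('w20.pkl','wb'))
spots(p,['vial0_mid','rack'])
E
```

```text
t: 34.3
ee_pos: [511.9, -309.3, 137.3]
orientation: [-2.278, 2.161, -0.003]
ft_force: [-0.3, -0.2, 0.4]
width: 52.3
t 34.3 at [ 511.9 -309.3  137.3] tool delta [42.  14.1 -2.7] turn [-0.003 -0.    -0.01 ] w 52.3 F [-0.3 -0.2  0.4]
vial0_mid 0.69 [ 547. -365.   31.] [358. 170.]
vial0_mid 0.5 [ 445. -366.   33.] [347. 290.]
rack 0.91 [ 523. -359.   -3.] [341. 191.]
```

View pics/w20.png

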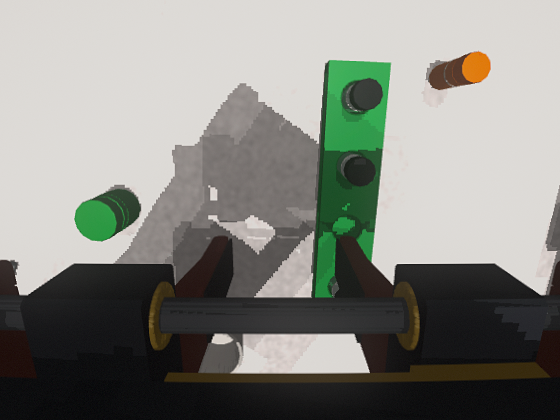

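Run:
```python
from h import *
import pickle
p=pickle.load(open('w20.pkl','rb'))
a=ray(p,367.5,93.5,59);b=ray(p,360,171.5,59)
print(a,b)
ov(p,[(*a[:2],59,10),(*b[:2],59,10)],'ov20',(310,50,430,200),5)
```

```text
[ 601.14834241 -359.2319154    59.        ] [ 549.46334801 -359.63058468   59.        ]
```

View pics/ov20.png

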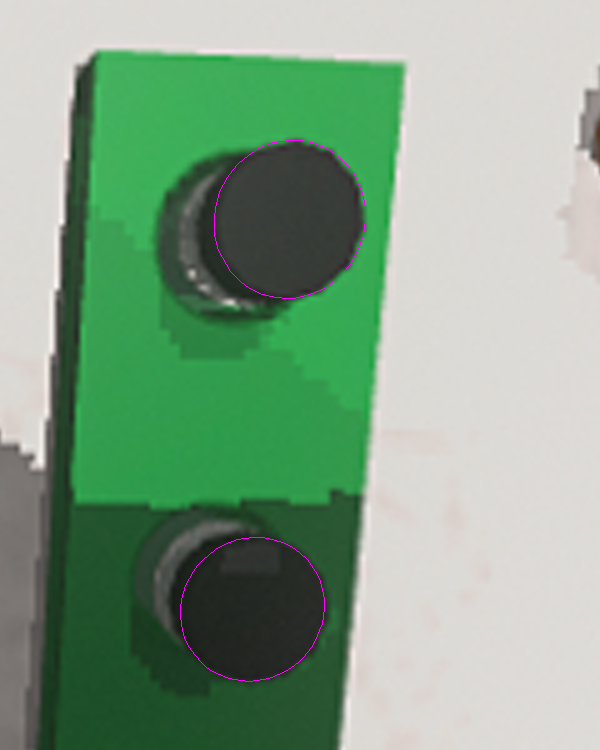

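```bash
python3 -m handwheel '[[[-0.003,0,-0.01],[6,-9,0],0.6],[[0,0,0],[10,-15,8],0.6],[[0,0,0],[11,-17,12],0.6],[[0,0,0],[11,-17,12],0.6],[[0,0,0],[9,-14,10],0.6],[[0,0,0],[5,-7,6],0.6],[[0,0,0],[1,-2,2],0.6],[[0,0,0],[0,0,0],0.6],[[0,0,0],[0,0,0],0.6],[[0,0,0],[0,0,0],0.6]]'
python3 -c "
from h import *
to(602.1,-360.2,80)
p=ctrl.get_image('wrist');save(p,'w21')
to(602.1,-360.2,80)
e=ctrl.get_obs()['ee_pos']
ov(p,[(601.1,-359.2,59,10)],'ov21',(200,150,360,300),5)"
```

```text
t: 35.28
ee_pos: [601.8, -349.9, 85.7]
orientation: [2.303, -2.137, -0.003]
ft_force: [-0.4, -0.0, 0.2]
width: 52.7
t 35.28 at [ 601.8 -349.9   85.7] tool delta [10.3  0.5  5.7] turn [0.001 0.001 0.012] w 52.7 F [-0.4 -0.   0.2]
t 35.33 at [ 601.8 -349.8   85.9] tool delta [10.4  0.4  5.9] turn [0.001 0.001 0.012] w 52.4 F [-0.2  0.3  0.8]
```

View pics/ov21.png

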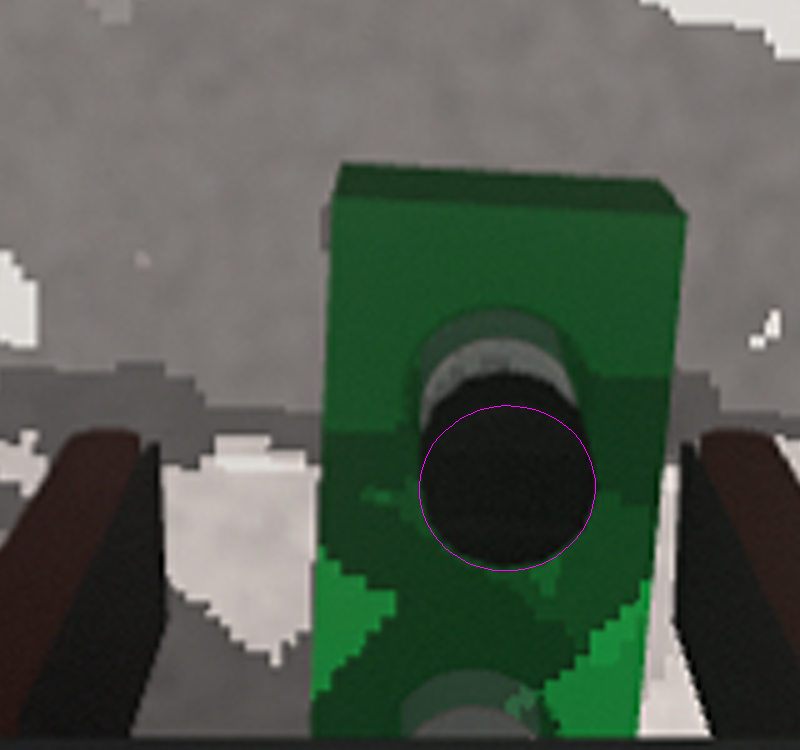

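```bash
python3 -m handwheel '[[[0,0,0.012],[3,0,0],0.6],[[0,0,0],[4,0,0],0.6],[[0,0,0],[3,0.4,4],0.6],[[0,0,0],[0.4,0,8],0.6],[[0,0,0],[0,0,10],0.6],[[0,0,0],[0,0,10],0.6],[[0,0,0],[0,0,8],0.6],[[0,0,0],[0,0,4],0.6],[[0,0,0],[0,0,1],0.6],[[0,0,0],[0,0,0],0.6]]'
python3 -c "
from h import *
to(602.1,-360.2,39)
p=ctrl.get_image('wrist');save(p,'w22')
to(602.1,-360.2,39)
e=ctrl.get_obs()['ee_pos']+[-1,.8,0]
ov(p,[(*e[:2],59,10)],'ov22',(200,150,360,320),4)"
```

```text
t: 36.17
ee_pos: [600.0, -361.1, 36.6]
orientation: [2.287, -2.153, -0.004]
ft_force: [-0.0, -0.6, -0.4]
width: 53.0
t 36.17 at [ 600.  -361.1   36.6] tool delta [-0.8 -2.1 -2.4] turn [ 0.002  0.002 -0.003] w 53.0 F [-0.  -0.6 -0.4]
t 36.22 at [ 600.  -361.1   36.8] tool delta [-0.8 -2.1 -2.2] turn [ 0.002  0.002 -0.003] w 52.9 F [ 0.5 -0.4  0.1]
```

View pics/ov22.png

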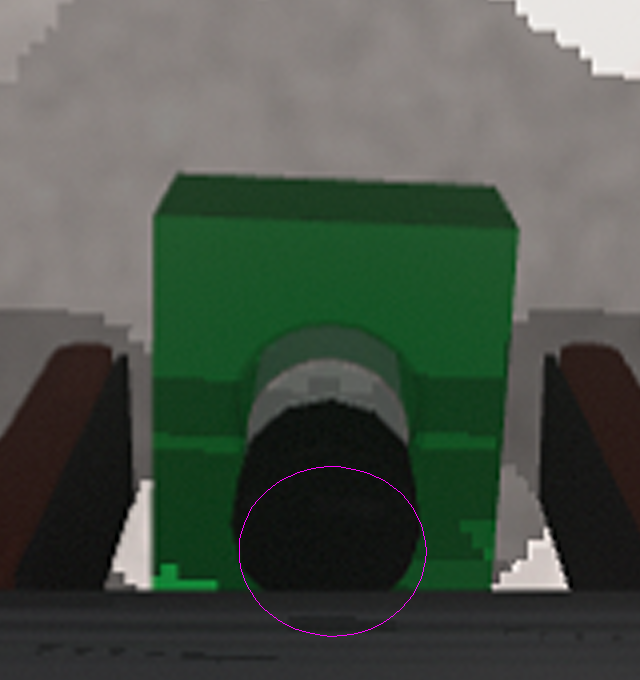

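```bash
python3 -m handwheel '[[[0,0,0],[-0.6,-1,-1.2],0.6],[[0,0,0],[0,-1,-1],0.6],[[0,0,0],[0,0,0],0],[[0,0,0],[0,0,0],0],[[0,0,0],[0,0,0],0],[[0,0,0],[0,0,0],0],[[0,0,0],[0,0,0],0],[[0,0,0],[0,0,0],0],[[0,0,0],[0,0,0],0],[[0,0,0],[0,0,0],0]]'
python3 -c "
from h import *
to(602.1,-360.2,39)
h=hole(-10,-87); print(h)"
```

```text
t: 37.05
ee_pos: [603.8, -360.9, 41.7]
orientation: [-2.288, 2.153, -0.002]
ft_force: [-0.1, 0.1, -0.2]
width: 19.7
t 37.05 at [ 603.8 -360.9   41.7] tool delta [-0.8  1.6  2.7] turn [-0.001 -0.001 -0.002] w 19.7 F [-0.1  0.1 -0.2]
[571.2259592   83.47256122]
```

```bash
python3 -m handwheel '[[[0,0,0],[0,0,-8],0],[[0,0,0],[0,0,-20],0],[[0,0,0],[0,0,-25],0],[[0,0,0],[-12,0,-18],0],[[0,0,0],[-32,0,-5],0],[[0,0,0],[-38,0,0],0],[[0,0,0],[-40,0,0],0],[[0,0,0],[-40,0,0],0],[[0,0,0],[-40,0,0],0],[[0,0,0],[-40,0,0],0]]'
python3 -c "
from h import *
to(572.5,82.6,120)"
```

```text
t: 37.88
ee_pos: [591.1, -120.3, 126.2]
orientation: [-2.272, 2.165, -0.017]
ft_force: [0.7, 0.3, -0.7]
width: 20.2
t 37.88 at [ 591.1 -120.3  126.2] tool delta [-203.6    8.8    5.1] turn [-0.01  -0.005 -0.015] w 20.2 F [ 0.7  0.3 -0.7]
```

```bash
python3 -m handwheel '[[[-0.01,-0.005,-0.015],[-38,2,2],0],[[0,0,0],[-37,2,2],0],[[0,0,0],[-33,2,0],0],[[0,0,0],[-26,1,0],0],[[0,0,0],[-18,1,0],0],[[0,0,0],[-10,0,0],0],[[0,0,0],[-4,0,0],0],[[0,0,0],[0,0,0],0],[[0,0,0],[0,0,0],0],[[0,0,0],[0,0,0],0]]'
python3 -c "
from h import *
to(572.5,82.6,120)"
```

```text
t: 38.72
ee_pos: [572.0, 58.9, 127.8]
orientation: [-2.296, 2.138, -0.007]
ft_force: [-0.7, 0.3, -0.0]
width: 19.8
t 38.72 at [572.   58.9 127.8] tool delta [-23.6  -2.1   7.8] turn [-0.006 -0.     0.008] w 19.8 F [-0.7  0.3 -0. ]
```

```bash
python3 -m handwheel '[[[-0.006,0,0.008],[-6,-0.5,1],0],[[0,0,0],[-7,-0.5,2],0],[[0,0,0],[-5,-0.5,2],0],[[0,0,0],[-3,0,2],0],[[0,0,0],[-1,0,1],0],[[0,0,0],[0,0,0],0],[[0,0,0],[0,0,0],0],[[0,0,0],[0,0,0],0],[[0,0,0],[0,0,0],0],[[0,0,0],[0,0,0],0]]'
python3 - <<'E'
from h import *
to(572.5,82.6,120)
p=ctrl.get_image('wrist');save(p,'w23')
to(572.5,82.6,85)
e=ctrl.get_obs()['ee_pos']+[-1.3,.8,0]
ov(p,HOLES+[(e[0],e[1],e[2]+17,10),(e[0],e[1],e[2]-38,10)],'ov23',(200,160,360,310),5);clahe('ov23')
E
```

```text
t: 39.55
ee_pos: [572.6, 79.6, 118.3]
orientation: [2.283, -2.156, -0.001]
ft_force: [0.4, -0.1, -0.2]
width: 19.6
t 39.55 at [572.6  79.6 118.3] tool delta [-3.  -0.1 -1.8] turn [ 0.002 -0.001 -0.006] w 19.6 F [ 0.4 -0.1 -0.2]
t 39.6 at [572.6  79.6 118.3] tool delta [-3.1 -0.1 33.3] turn [ 0.002 -0.001 -0.006] w 19.9 F [-0.1 -0.   0.4]
```

View pics/ov23.png

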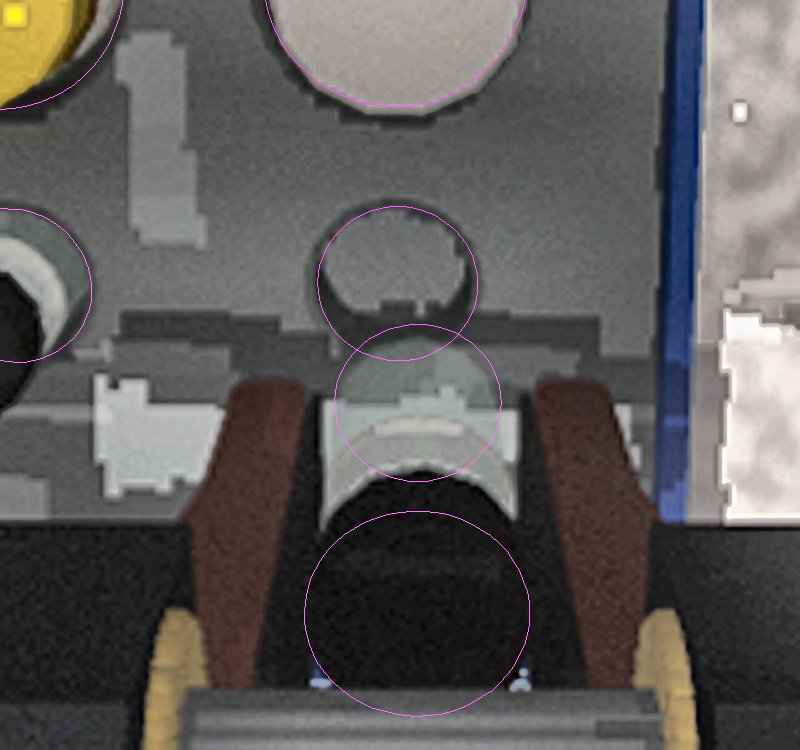

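```bash
python3 -m handwheel '[[[0.002,0,-0.006],[-2,-0.8,0],0],[[0,0,0],[-1.5,-0.8,2],0],[[0,0,0],[0,0,5],0],[[0,0,0],[0,0,7],0],[[0,0,0],[0,0,7],0],[[0,0,0],[0,0,7],0],[[0,0,0],[0,0,5],0],[[0,0,0],[0,0,2],0],[[0,0,0],[0,0,0],0],[[0,0,0],[0,0,0],0]]'
python3 - <<'E'
from h import *
to(574.1,83.1,75)
p=ctrl.get_image('wrist');save(p,'w24')
to(574.1,83.1,75)
e=ctrl.get_obs()['ee_pos']+[-2.4,.8,0]
ov(p,HOLES+[(e[0],e[1],e[2]+17,10),(e[0],e[1],e[2]-38,10)],'ov24',(220,160,340,300),5);clahe('ov24')
E
```

```text
t: 40.43
ee_pos: [573.5, 83.2, 78.3]
orientation: [2.29, -2.148, -0.0]
ft_force: [0.9, -0.2, 0.5]
width: 19.2
t 40.43 at [573.5  83.2  78.3] tool delta [ 0.1 -0.6  3.3] turn [ 0.001 -0.001  0.001] w 19.2 F [ 0.9 -0.2  0.5]
t 40.48 at [573.5  83.2  78.4] tool delta [ 0.2 -0.6  3.4] turn [ 0.001 -0.001  0.001] w 19.9 F [-0.3  0.5 -1.3]
```

View pics/ov24.png

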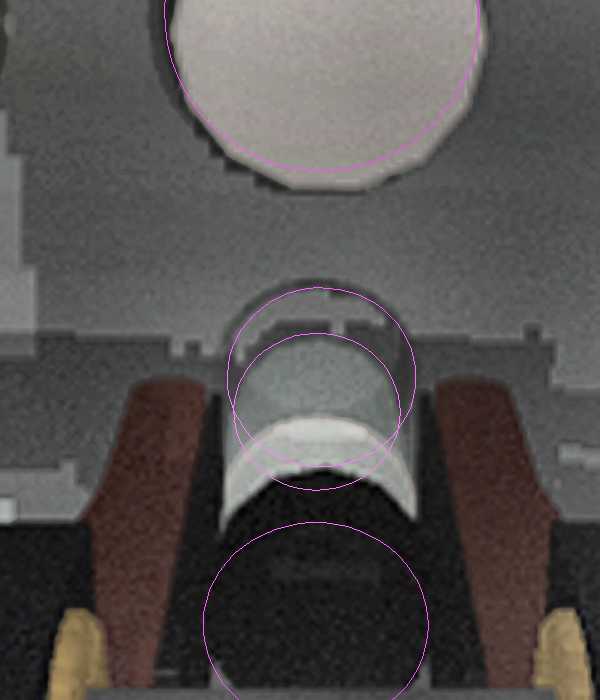

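```bash
python3 -m handwheel '[[[0,0,0],[0,-0.8,0],0],[[0,0,0],[0,0,2],0],[[0,0,0],[0,0,4],0],[[0,0,0],[0,0,4],0],[[0,0,0],[0,0,4],0],[[0,0,0],[0,0,4],0],[[0,0,0],[0,0,2],0],[[0,0,0],[0,0,0],0],[[0,0,0],[0,0,0],0],[[0,0,0],[0,0,0],0]]'
python3 - <<'E'
from h import *
to(574.4,83.2,46)
E
```

```text
t: 41.32
ee_pos: [575.0, 83.3, 57.8]
orientation: [2.291, -2.149, 0.001]
ft_force: [1.0, -0.3, 0.3]
width: 20.0
t 41.32 at [575.   83.3  57.8] tool delta [ 0.1  0.6 11.8] turn [-0.    -0.001  0.001] w 20.0 F [ 1.  -0.3  0.3]
```

```bash
python3 -m handwheel '[[[0,0,0],[0,0.4,0],0],[[0,0,0],[0,0,2],0],[[0,0,0],[0,0,3],0],[[0,0,0],[0,0,3],0],[[0,0,0],[0,0,2],0],[[0,0,0],[0,0,1],0],[[0,0,0],[0,0,0],0],[[0,0,0],[0,0,0],0],[[0,0,0],[0,0,0],0],[[0,0,0],[0,0,0],0]]'
python3 - <<'E'
from h import *
to(574.4,83.2,46)
E
```

```text
t: 42.15
ee_pos: [575.0, 83.3, 45.6]
orientation: [-2.291, 2.149, -0.002]
ft_force: [-0.8, 0.2, 0.5]
width: 19.6
t 42.15 at [575.   83.3  45.6] tool delta [ 0.1  0.6 -0.4] turn [-0.001 -0.001  0.001] w 19.6 F [-0.8  0.2  0.5]
```

```bash
python3 -m handwheel '[[[0,0,0],[0,0,0.7],0],[[0,0,0],[0,0,0],0],[[0,0,0],[0,0,0],0.36],[[0,0,0],[0,0,0],0.36],[[0,0,0],[0,0,0],0.36],[[0,0,0],[0,0,0],0.36],[[0,0,0],[0,0,-8],0.36],[[0,0,0],[0,0,-18],0.36],[[0,0,0],[0,0,-25],0.36],[[0,0,0],[0,0,-20],0.36]]'
python3 - <<'E'
from h import *
to(549.5,-360,130)
p=ctrl.get_image('wrist');save(p,'w25')
E
```

```text
t: 42.98
ee_pos: [572.0, 83.0, 115.5]
orientation: [2.287, -2.146, -0.006]
ft_force: [-0.1, 0.5, 0.7]
width: 31.5
t 42.98 at [572.   83.  115.5] tool delta [440.7  50.8 -13.6] turn [ 0.007 -0.001  0.001] w 31.5 F [-0.1  0.5  0.7]
```

View pics/w25.png

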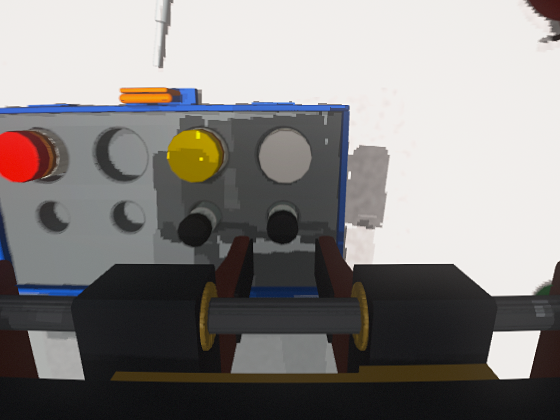

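The first vial is seated in the right-hand bore, at (282,228). Next is the second rack vial.

```bash
python3 -m handwheel '[[[0,0,0],[18,2,-5],0.6],[[0,0,0],[34,4,-3],0.6],[[0,0,0],[40,5,0],0.6],[[0,0,0],[40,5,0],0.6],[[0,0,0],[40,5,0],0.6],[[0,0,0],[40,5,0],0.6],[[0,0,0],[40,5,0],0.6],[[0,0,0],[40,5,0],0.6],[[0,0,0],[40,5,0],0.6],[[0,0,0],[40,5,0],0.6]]'
python3 -c "
from h import *
to(551,-360.4,110)"
```

```text
t: 43.87
ee_pos: [557.0, -296.8, 135.8]
orientation: [-2.299, 2.129, -0.015]
ft_force: [0.9, -1.0, 0.0]
width: 52.4
t 43.87 at [ 557.  -296.8  135.8] tool delta [62.9 11.2 25.8] turn [-0.012 -0.001  0.014] w 52.4 F [ 0.9 -1.   0. ]
```

```bash
python3 -m handwheel '[[[-0.012,0,0.014],[20,3,0],0.6],[[0,0,0],[14,3,3],0.6],[[0,0,0],[8,2,6],0.6],[[0,0,0],[4,2,6],0.6],[[0,0,0],[1,1,5],0.6],[[0,0,0],[0,0,2],0.6],[[0,0,0],[0,0,0],0.6],[[0,0,0],[0,0,0],0.6],[[0,0,0],[0,0,0],0.6],[[0,0,0],[0,0,0],0.6]]'
python3 -c "
from h import *
to(551,-360.4,85)
p=ctrl.get_image('wrist');save(p,'w26')
to(551,-360.4,85)
ov(p,[(549.5,-359.5,59,10)],'ov26',(180,130,380,300),4)"
```

```text
t: 44.7
ee_pos: [547.4, -351.4, 112.8]
orientation: [2.284, -2.156, 0.004]
ft_force: [0.7, -0.3, 0.2]
width: 52.7
t 44.7 at [ 547.4 -351.4  112.8] tool delta [ 9.1 -3.1 27.8] turn [-0.001 -0.003 -0.006] w 52.7 F [ 0.7 -0.3  0.2]
t 44.75 at [ 547.5 -351.4  112.9] tool delta [ 9.1 -3.  27.9] turn [-0.001 -0.003 -0.005] w 52.6 F [ 0.4  0.  -0.5]
```

View pics/ov26.png

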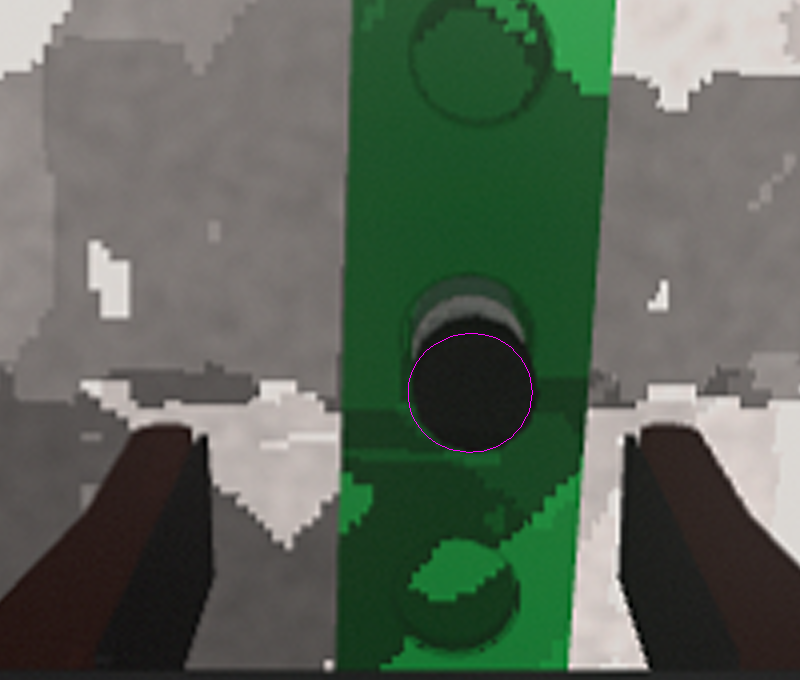

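```bash
python3 -m handwheel '[[[0,-0.003,-0.005],[4,-1.5,2],0.6],[[0,0,0],[4,-1.5,6],0.6],[[0,0,0],[1,0,10],0.6],[[0,0,0],[0,0,12],0.6],[[0,0,0],[0,0,12],0.6],[[0,0,0],[0,0,10],0.6],[[0,0,0],[0,0,7],0.6],[[0,0,0],[0,0,3],0.6],[[0,0,0],[0,0,0],0.6],[[0,0,0],[0,0,0],0.6]]'
python3 -c "
from h import *
to(551,-360.4,40)"
```

```text
t: 45.58
ee_pos: [550.9, -360.0, 42.2]
orientation: [-2.291, 2.149, 0.004]
ft_force: [-0.2, 0.5, -0.8]
width: 52.4
t 45.58 at [ 550.9 -360.    42.2] tool delta [ 0.4 -0.1  2.2] turn [0.001 0.002 0.001] w 52.4 F [-0.2  0.5 -0.8]
```

```bash
python3 -m handwheel '[[[0,0,0],[0.4,0,1],0.6],[[0,0,0],[0,0,0],0],[[0,0,0],[0,0,0],0],[[0,0,0],[0,0,0],0],[[0,0,0],[0,0,0],0],[[0,0,0],[0,0,0],0],[[0,0,0],[0,0,0],0],[[0,0,0],[0,0,0],0],[[0,0,0],[0,0,0],0],[[0,0,0],[0,0,-4],0]]'
python3 -c "
from h import *
h=hole(-10,29); print(h)
to(h[0]+2.5,h[1]-.4,125)"
```

```text
t: 46.42
ee_pos: [551.9, -361.0, 47.4]
orientation: [-2.29, 2.148, -0.001]
ft_force: [-0.8, -0.5, -0.5]
width: 19.7
[563.91121553 199.24170446]
t 46.42 at [ 551.9 -361.    47.4] tool delta [-557.8  -50.4  -77.3] turn [-0.002  0.     0.001] w 19.7 F [-0.8 -0.5 -0.5]
```

```bash
python3 -m handwheel '[[[0,0,0],[0,0,-15],0],[[0,0,0],[0,0,-25],0],[[0,0,0],[-10,-5,-25],0],[[0,0,0],[-28,-8,-10],0],[[0,0,0],[-38,-8,-3],0],[[0,0,0],[-40,-8,0],0],[[0,0,0],[-40,-6,0],0],[[0,0,0],[-40,-4,0],0],[[0,0,0],[-40,-4,0],0],[[0,0,0],[-40,-4,0],0]]'
python3 -c "
from h import *
h=hole(-10,29)
to(h[0]+2.5,h[1]-.4,125)"
```

```text
t: 47.25
ee_pos: [586.5, -82.3, 142.1]
orientation: [-2.272, 2.159, -0.024]
ft_force: [1.3, -0.6, -0.4]
width: 19.9
t 47.25 at [586.5 -82.3 142.1] tool delta [-281.9    6.    15.3] turn [-0.016 -0.006 -0.012] w 19.9 F [ 1.3 -0.6 -0.4]
```

```bash
python3 -m handwheel '[[[-0.016,-0.006,-0.012],[-40,0,0],0],[[0,0,0],[-40,0,0],0],[[0,0,0],[-40,0,2],0],[[0,0,0],[-38,0,2],0],[[0,0,0],[-34,0,2],0],[[0,0,0],[-28,0,0],0],[[0,0,0],[-20,0,0],0],[[0,0,0],[-12,0,0],0],[[0,0,0],[-5,0,0],0],[[0,0,0],[0,0,0],0]]'
python3 -c "
from h import *
h=hole(-10,29)
to(h[0]+2.5,h[1]-.4,125)"
```

```text
t: 48.08
ee_pos: [571.2, 194.9, 149.7]
orientation: [-2.291, 2.132, -0.013]
ft_force: [0.0, 0.4, 0.1]
width: 20.0
t 48.08 at [571.2 194.9 149.7] tool delta [-4.2  4.8 24.7] turn [-0.014  0.002  0.009] w 20.0 F [0.  0.4 0.1]
```

```bash
python3 -m handwheel '[[[-0.014,0,0.009],[-1,2,3],0],[[0,0,0],[-1,2,6],0],[[0,0,0],[-1,0,8],0],[[0,0,0],[0,0,8],0],[[0,0,0],[0,0,5],0],[[0,0,0],[0,0,2],0],[[0,0,0],[0,0,0],0],[[0,0,0],[0,0,0],0],[[0,0,0],[0,0,0],0],[[0,0,0],[0,0,0],0]]'
python3 - <<'E'
from h import *
h=hole(-10,29)
to(h[0]+2.5,h[1]-.4,80)
p=ctrl.get_image('wrist');save(p,'w27')
to(h[0]+2.5,h[1]-.4,80)
e=ctrl.get_obs()['ee_pos']+[-2.0,.8,0]
ov(p,HOLES+[(e[0],e[1],e[2]+17,10),(e[0],e[1],e[2]-38,10)],'ov27',(200,150,360,300),5);clahe('ov27')
E
```

```text
t: 48.92
ee_pos: [566.7, 191.2, 113.3]
orientation: [2.28, -2.158, -0.005]
ft_force: [0.7, 0.9, -0.6]
width: 19.8
t 48.92 at [566.7 191.2 113.3] tool delta [-7.6 -0.3 33.3] turn [ 0.004  0.    -0.008] w 19.8 F [ 0.7  0.9 -0.6]
t 48.97 at [566.8 191.3 113.4] tool delta [-7.6 -0.2 33.4] turn [ 0.004  0.    -0.008] w 20.1 F [ 0.4  0.3 -0. ]
```

View pics/ov27.png

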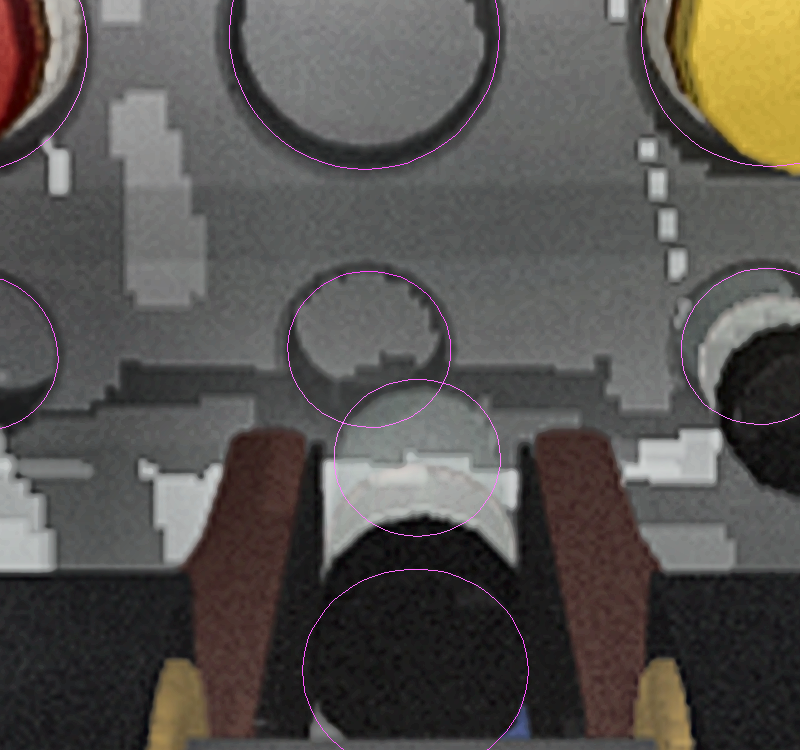

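```bash
python3 -m handwheel '[[[0.002,0,-0.008],[-3,-0.4,0],0],[[0,0,0],[-3,-0.4,2],0],[[0,0,0],[-1.6,0,5],0],[[0,0,0],[0,0,8],0],[[0,0,0],[0,0,8],0],[[0,0,0],[0,0,8],0],[[0,0,0],[0,0,6],0],[[0,0,0],[0,0,2],0],[[0,0,0],[0,0,0],0],[[0,0,0],[0,0,0],0]]'
python3 - <<'E'
from h import *
to(567.1,198.9,68)
p=ctrl.get_image('wrist')
to(567.1,198.9,68)
E
```

```text
t: 49.8
ee_pos: [566.8, 200.2, 69.7]
orientation: [2.291, -2.147, -0.003]
ft_force: [0.2, -0.6, 0.2]
width: 19.9
t 49.8 at [566.8 200.2  69.7] tool delta [ 1.3 -0.2  1.7] turn [0.002 0.    0.002] w 19.9 F [ 0.2 -0.6  0.2]
t 49.85 at [566.8 200.2  69.8] tool delta [ 1.3 -0.2  1.8] turn [0.002 0.    0.002] w 19.7 F [ 0.3  1.1 -0.1]
```

```bash
python3 -m handwheel '[[[0,0,0],[1.2,-0.2,0],0],[[0,0,0],[0,0,0],0],[[0,0,0],[0,0,2],0],[[0,0,0],[0,0,3],0],[[0,0,0],[0,0,3],0],[[0,0,0],[0,0,3],0],[[0,0,0],[0,0,2],0],[[0,0,0],[0,0,0],0],[[0,0,0],[0,0,0],0],[[0,0,0],[0,0,0],0]]'
python3 - <<'E'
from h import *
to(567.1,198.9,46)
E
```

```text
t: 50.68
ee_pos: [568.0, 199.0, 56.7]
orientation: [-2.291, 2.148, 0.001]
ft_force: [-0.4, -0.6, -0.4]
width: 19.4
t 50.68 at [568.  199.   56.7] tool delta [ 0.1  0.9 10.7] turn [-0.     0.001  0.002] w 19.4 F [-0.4 -0.6 -0.4]
```

```bash
python3 -m handwheel '[[[0,0,0],[0,0.6,0],0],[[0,0,0],[0,0,2],0],[[0,0,0],[0,0,3],0],[[0,0,0],[0,0,3],0],[[0,0,0],[0,0,2],0],[[0,0,0],[0,0,0.5],0],[[0,0,0],[0,0,0],0],[[0,0,0],[0,0,0],0],[[0,0,0],[0,0,0],0],[[0,0,0],[0,0,0],0]]'
python3 - <<'E'
from h import *
to(567.1,198.9,46)
E
```

```text
t: 51.52
ee_pos: [568.8, 199.4, 47.4]
orientation: [-2.29, 2.146, -0.002]
ft_force: [-1.3, -0.1, 2.7]
width: 19.6
t 51.52 at [568.8 199.4  47.4] tool delta [0.4 1.8 1.4] turn [-0.003  0.001  0.002] w 19.6 F [-1.3 -0.1  2.7]
```

```bash
python3 -m handwheel '[[[0,0,0],[0,0.5,0],0],[[0,0,0],[0,0,0],0],[[0,0,0],[0,0,0],0.36],[[0,0,0],[0,0,0],0.36],[[0,0,0],[0,0,0],0.36],[[0,0,0],[0,0,0],0.36],[[0,0,0],[0,0,-8],0.36],[[0,0,0],[0,0,-18],0.36],[[0,0,0],[0,0,-25],0.36],[[0,0,0],[0,0,-20],0.36]]'
python3 - <<'E'
from h import *
to(447,-361,130)
p=ctrl.get_image('wrist');save(p,'w28')
E
```

```text
t: 52.35
ee_pos: [564.4, 198.1, 116.0]
orientation: [2.288, -2.144, -0.007]
ft_force: [1.3, 0.6, -0.1]
width: 31.5
t 52.35 at [564.4 198.1 116. ] tool delta [550.3 153.4 -12.2] turn [ 0.007 -0.001  0.002] w 31.5 F [ 1.3  0.6 -0.1]
```

View pics/w28.png

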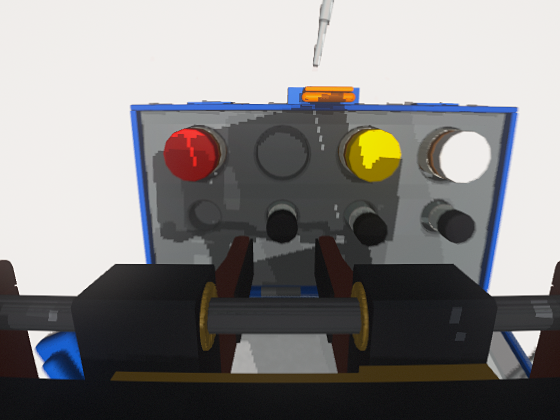

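Two vials are seated next to the packed one, and the remaining empty bore is at (205,212). Next is the last rack vial.

```bash
python3 -m handwheel '[[[0,0,0],[18,0,-5],0.6],[[0,0,0],[34,0,-4],0.6],[[0,0,0],[40,0,-2],0.6],[[0,0,0],[40,0,0],0.6],[[0,0,0],[40,4,0],0.6],[[0,0,0],[38,12,0],0.6],[[0,0,0],[37,15,0],0.6],[[0,0,0],[37,15,0],0.6],[[0,0,0],[37,15,0],0.6],[[0,0,0],[37,15,0],0.6]]'
python3 -c "
from h import *
to(447,-361,130)"
```

```text
t: 53.23
ee_pos: [520.2, -170.4, 138.1]
orientation: [-2.297, 2.124, -0.015]
ft_force: [1.2, -0.3, -1.1]
width: 52.8
t 53.23 at [ 520.2 -170.4  138.1] tool delta [184.3  88.    6.4] turn [-0.016  0.001  0.015] w 52.8 F [ 1.2 -0.3 -1.1]
```

```bash
python3 -m handwheel '[[[-0.016,0,0.015],[34,16,0],0.6],[[0,0,0],[32,16,0],0.6],[[0,0,0],[28,14,0],0.6],[[0,0,0],[22,11,0],0.6],[[0,0,0],[14,7,0],0.6],[[0,0,0],[7,4,2],0.6],[[0,0,0],[3,2,4],0.6],[[0,0,0],[0,0,4],0.6],[[0,0,0],[0,0,0],0.6],[[0,0,0],[0,0,0],0.6]]'
python3 -c "
from h import *
to(447,-361,110)
p=ctrl.get_image('wrist');save(p,'w29')
to(447,-361,110)"
```

```text
t: 54.07
ee_pos: [453.3, -328.0, 129.3]
orientation: [-2.28, 2.16, -0.004]
ft_force: [-0.7, -0.2, 0.7]
width: 52.7
t 54.07 at [ 453.3 -328.   129.3] tool delta [32.6  8.1 19.3] turn [-0.003 -0.002 -0.009] w 52.7 F [-0.7 -0.2  0.7]
t 54.12 at [ 453.3 -327.7  129.2] tool delta [32.9  8.1 19.2] turn [-0.002 -0.001 -0.009] w 52.6 F [-0.5  0.7 -0.6]
```

View pics/w29.png

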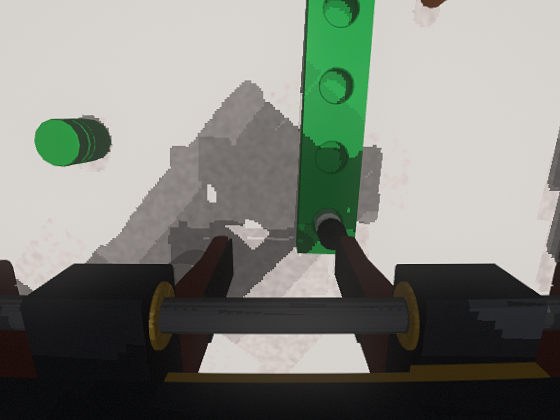

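```bash
python3 -m handwheel '[[[0,0,-0.009],[8,2,0],0.6],[[0,0,0],[10,2,0],0.6],[[0,0,0],[8,2,3],0.6],[[0,0,0],[4,1,5],0.6],[[0,0,0],[1,0,5],0.6],[[0,0,0],[0,0,3],0.6],[[0,0,0],[0,0,0],0.6],[[0,0,0],[0,0,0],0.6],[[0,0,0],[0,0,0],0.6],[[0,0,0],[0,0,0],0.6]]'
python3 -c "
from h import *
to(447,-361,110)
p=ctrl.get_image('wrist');save(p,'w30')
import pickle;pickle.dump(p,open('w30.pkl','wb'))
to(447,-361,110)
ov(p,[(446,-360.3,59,10)],'ov30',(180,130,380,300),4)"
```

```text
t: 54.95
ee_pos: [448.9, -360.3, 110.8]
orientation: [-2.295, 2.144, -0.002]
ft_force: [-0.0, -0.0, 0.1]
width: 53.1
t 54.95 at [ 448.9 -360.3  110.8] tool delta [0.6 2.  0.8] turn [-0.002 -0.     0.005] w 53.1 F [-0.  -0.   0.1]
t 55.0 at [ 448.9 -360.3  110.9] tool delta [0.6 2.  0.9] turn [-0.002 -0.     0.005] w 52.5 F [-0.4  0.5 -1.1]
```

View pics/ov30.png

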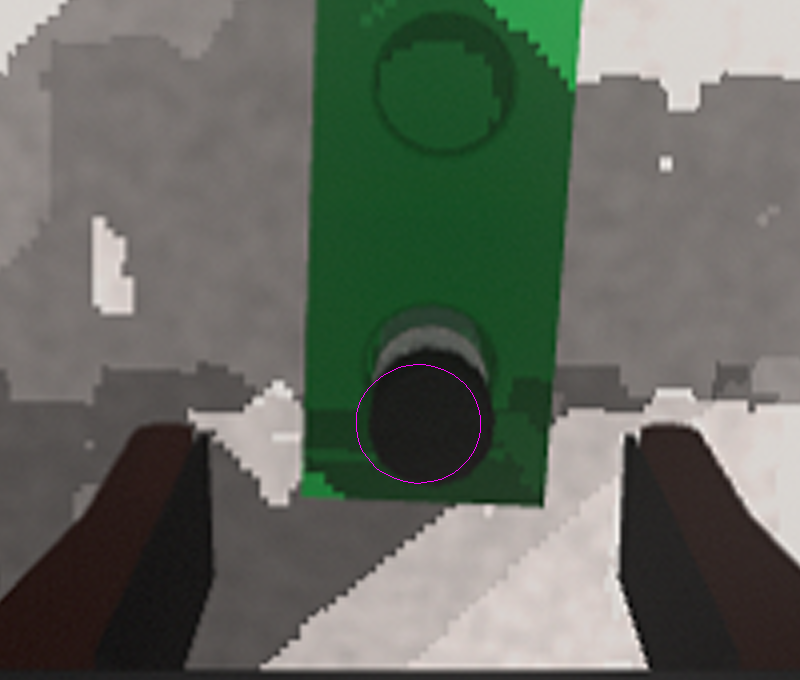

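```bash
python3 -m handwheel '[[[0,0,0.005],[1.5,1,2],0.6],[[0,0,0],[1,0.7,6],0.6],[[0,0,0],[0,0,10],0.6],[[0,0,0],[0,0,12],0.6],[[0,0,0],[0,0,12],0.6],[[0,0,0],[0,0,10],0.6],[[0,0,0],[0,0,7],0.6],[[0,0,0],[0,0,2],0.6],[[0,0,0],[0,0,0],0.6],[[0,0,0],[0,0,0],0.6]]'
python3 -c "
from h import *
to(447.3,-363,41)"
```

```text
t: 55.83
ee_pos: [446.6, -362.0, 41.6]
orientation: [-2.29, 2.15, 0.002]
ft_force: [0.6, -0.5, 1.0]
width: 53.0
t 55.83 at [ 446.6 -362.    41.6] tool delta [ 1.  -0.6  0.6] turn [ 0.     0.002 -0.   ] w 53.0 F [ 0.6 -0.5  1. ]
```

```bash
python3 -m handwheel '[[[0,0,0],[1,-0.4,0.5],0.6],[[0,0,0],[0,0,0],0],[[0,0,0],[0,0,0],0],[[0,0,0],[0,0,0],0],[[0,0,0],[0,0,0],0],[[0,0,0],[0,0,0],0],[[0,0,0],[0,0,0],0],[[0,0,0],[0,0,0],0],[[0,0,0],[0,0,0],0],[[0,0,0],[0,0,0],0]]'
python3 -c "
from h import *
h=hole(-10,87); print(h)
to(h[0]+2.9,h[1]-.3,130)"
```

```text
t: 56.67
ee_pos: [448.5, -364.3, 43.5]
orientation: [-2.289, 2.15, -0.005]
ft_force: [-0.5, 1.2, 0.2]
width: 20.0
[560.25384369 257.12627607]
t 56.67 at [ 448.5 -364.3   43.5] tool delta [-612.5 -153.6  -87. ] turn [-0.003 -0.002 -0.   ] w 20.0 F [-0.5  1.2  0.2]
```

```bash
python3 -m handwheel '[[[0,0,0],[0,0,-8],0],[[0,0,0],[0,0,-20],0],[[0,0,0],[0,-5,-28],0],[[0,0,0],[-10,-15,-25],0],[[0,0,0],[-25,-26,-8],0],[[0,0,0],[-28,-28,0],0],[[0,0,0],[-28,-28,0],0],[[0,0,0],[-30,-28,0],0],[[0,0,0],[-34,-20,0],0],[[0,0,0],[-38,-8,0],0]]'
python3 -c "
from h import *
h=hole(-10,87)
to(h[0]+2.9,h[1]-.3,130)"
```

```text
t: 57.5
ee_pos: [600.2, -161.9, 143.4]
orientation: [-2.273, 2.162, -0.014]
ft_force: [-0.1, -0.7, -0.4]
width: 19.8
t 57.5 at [ 600.2 -161.9  143.4] tool delta [-420.1   16.3   11.8] turn [-0.01  -0.004 -0.013] w 19.8 F [-0.1 -0.7 -0.4]
```

```bash
python3 -m handwheel '[[[-0.01,0,-0.013],[-40,6,0],0],[[0,0,0],[-40,4,0],0],[[0,0,0],[-40,0,0],0],[[0,0,0],[-40,0,0],0],[[0,0,0],[-40,0,0],0],[[0,0,0],[-40,0,0],0],[[0,0,0],[-40,0,0],0],[[0,0,0],[-40,0,0],0],[[0,0,0],[-36,0,0],0],[[0,0,0],[-28,0,0],0]]'
python3 -c "
from h import *
h=hole(-10,87)
to(h[0]+2.9,h[1]-.3,130)"
```

```text
t: 58.33
ee_pos: [565.9, 239.6, 148.7]
orientation: [-2.29, 2.147, -0.012]
ft_force: [-0.9, -0.3, -0.5]
width: 20.1
t 58.33 at [565.9 239.6 148.7] tool delta [-17.5   1.8  18.7] turn [-0.007 -0.004  0.002] w 20.1 F [-0.9 -0.3 -0.5]
```

```bash
python3 -m handwheel '[[[-0.007,0,0],[-8,0,0],0],[[0,0,0],[-2,0,3],0],[[0,0,0],[0,0,6],0],[[0,0,0],[0,0,8],0],[[0,0,0],[0,0,8],0],[[0,0,0],[0,0,5],0],[[0,0,0],[0,0,2],0],[[0,0,0],[0,0,0],0],[[0,0,0],[0,0,0],0],[[0,0,0],[0,0,0],0]]'
python3 - <<'E'
from h import *
h=hole(-10,87)
to(h[0]+2.9,h[1]-.3,80)
p=ctrl.get_image('wrist');save(p,'w31')
to(h[0]+2.9,h[1]-.3,80)
e=ctrl.get_obs()['ee_pos']+[-2.0,.8,0]
ov(p,HOLES+[(e[0],e[1],e[2]+15.5,10),(e[0],e[1],e[2]-39.5,10)],'ov31',(200,150,360,300),5);clahe('ov31')
E
```

```text
t: 59.17
ee_pos: [564.4, 247.9, 113.4]
orientation: [2.288, -2.146, 0.003]
ft_force: [0.3, 0.0, 0.2]
width: 19.9
t 59.17 at [564.4 247.9 113.4] tool delta [-9.2  0.6 33.4] turn [ 0.002 -0.005  0.001] w 19.9 F [0.3 0.  0.2]
t 59.22 at [564.4 248.  113.5] tool delta [-9.1  0.6 33.5] turn [ 0.002 -0.005  0.001] w 19.9 F [ 0.7 -0.7  0. ]
```

View pics/ov31.png

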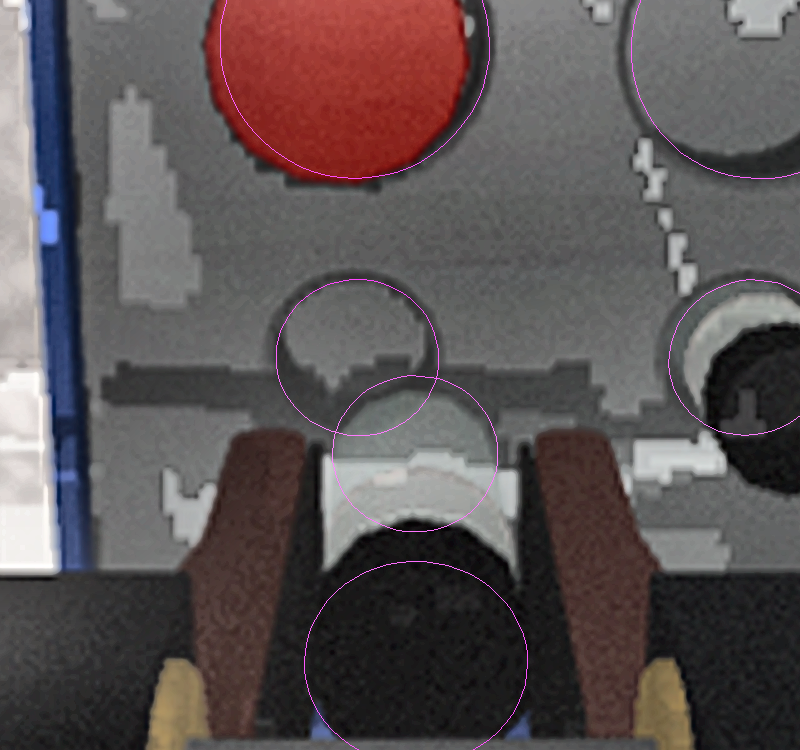

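```bash
python3 -m handwheel '[[[0,-0.004,0],[-3,0,0],0],[[0,0,0],[-4,0,2],0],[[0,0,0],[-2,0,5],0],[[0,0,0],[0,0,8],0],[[0,0,0],[0,0,8],0],[[0,0,0],[0,0,8],0],[[0,0,0],[0,0,6],0],[[0,0,0],[0,0,2],0],[[0,0,0],[0,0,0],0],[[0,0,0],[0,0,0],0]]'
python3 - <<'E'
from h import *
to(563.9,257.1,70)
p=ctrl.get_image('wrist')
to(563.9,257.1,70)
e=ctrl.get_obs()['ee_pos']+[-2.8,.5,0]
ov(p,HOLES+[(e[0],e[1],e[2]+15.5,10),(e[0],e[1],e[2]-39.5,10)],'ov32',(200,150,360,300),5);clahe('ov32')
E
```

```text
t: 60.05
ee_pos: [563.6, 258.5, 70.0]
orientation: [2.291, -2.147, -0.002]
ft_force: [-0.2, 0.9, -0.5]
width: 19.8
t 60.05 at [563.6 258.5  70. ] tool delta [ 1.4 -0.2  0. ] turn [ 0.002 -0.001  0.002] w 19.8 F [-0.2  0.9 -0.5]
t 60.1 at [563.6 258.5  70.2] tool delta [ 1.4 -0.2  0.2] turn [ 0.002 -0.001  0.002] w 19.7 F [ 0.6 -0.7 -0.3]
```

View pics/ov32.png

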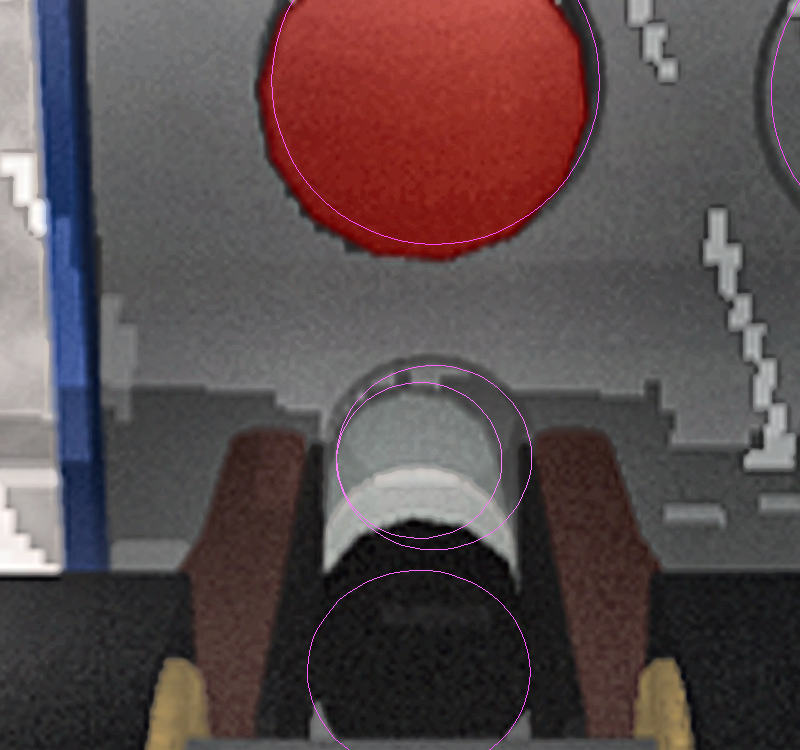

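```bash
python3 -m handwheel '[[[0,0,0],[0.8,-1.3,0],0],[[0,0,0],[0,0,0],0],[[0,0,0],[0,0,2],0],[[0,0,0],[0,0,3],0],[[0,0,0],[0,0,3],0],[[0,0,0],[0,0,2],0],[[0,0,0],[0,0,1],0],[[0,0,0],[0,0,0],0],[[0,0,0],[0,0,0],0],[[0,0,0],[0,0,0],0]]'
python3 - <<'E'
from h import *
to(564.9,257.5,47.5)
E
```

```text
t: 60.93
ee_pos: [568.6, 259.1, 67.4]
orientation: [-2.287, 2.144, -0.003]
ft_force: [0.3, -0.9, -0.2]
width: 20.1
t 60.93 at [568.6 259.1  67.4] tool delta [ 1.4  3.9 19.9] turn [-0.006  0.003  0.002] w 20.1 F [ 0.3 -0.9 -0.2]
```

Run:
```python
from h import *
p=ctrl.get_image('wrist')
to(564.9,257.5,70)
e=ctrl.get_obs()['ee_pos']+[-2.8,.5,0]
ov(p,HOLES+[(e[0],e[1],e[2]-39.5,10)],'ov33',(200,150,360,300),5);clahe('ov33')
p=ctrl.get_image('side');save(p,'s33')
cv2.imwrite('pics/s33c.png',cv2.resize(cv2.imread('pics/s33.png')[120:240,150:310],None,fx=5,fy=5,interpolation=cv2.INTER_CUBIC))
```

```text
t 60.98 at [568.6 259.1  67.3] tool delta [ 1.3  3.7 -2.7] turn [-0.006  0.003  0.002] w 19.8 F [-0.4 -0.8 -0.3]
```

View pics/ov33.png

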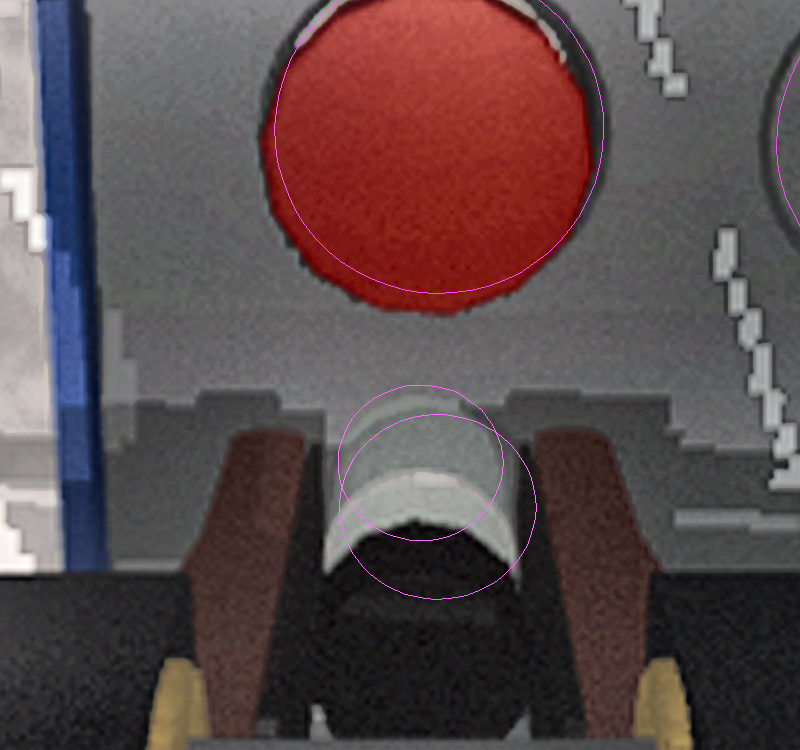

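View pics/s33c.png

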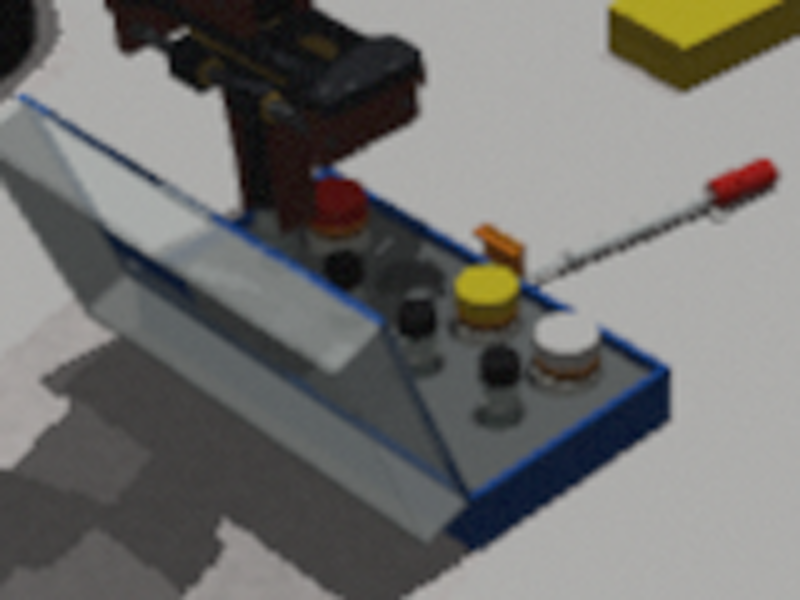

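```bash
python3 -m handwheel '[[[-0.006,0.003,0],[0,0,-3],0],[[0,0,0],[0,0,-3],0],[[0,0,0],[0.6,1,0],0],[[0,0,0],[0.6,1.5,0],0],[[0,0,0],[0,1,0],0],[[0,0,0],[0,0,0],0],[[0,0,0],[0,0,0],0],[[0,0,0],[0,0,0],0],[[0,0,0],[0,0,0],0],[[0,0,0],[0,0,0],0]]'
python3 - <<'E'
from h import *
p=ctrl.get_image('wrist');save(p,'w34')
to(564.9,257.5,70)
e=ctrl.get_obs()['ee_pos']+[-2.8,.5,0]
ov(p,[(e[0],e[1],e[2]-39.5,10)],'ov34',(200,150,360,300),5);clahe('ov34')
E
```

```text
t: 61.87
ee_pos: [564.3, 257.3, 72.8]
orientation: [2.29, -2.147, -0.001]
ft_force: [-0.2, 0.5, -0.5]
width: 20.0
t 61.92 at [564.3 257.3  72.8] tool delta [-0.2 -0.7  2.8] turn [ 0.002 -0.001  0.001] w 20.2 F [ 0.5  0.4 -0.1]
```

View pics/ov34.png

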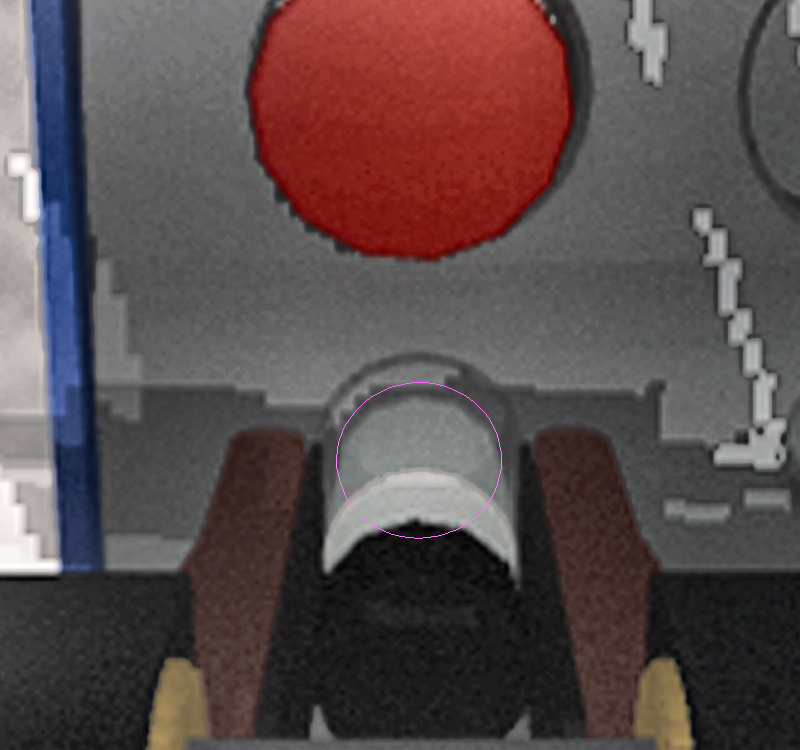

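```bash
python3 -m handwheel '[[[0,0,0],[0,-0.6,0],0],[[0,0,0],[0,0,0],0],[[0,0,0],[0,0,1],0],[[0,0,0],[0,0,1],0],[[0,0,0],[0,0,0.5],0],[[0,0,0],[0,0,0],0],[[0,0,0],[0,0,0],0],[[0,0,0],[0,0,0],0],[[0,0,0],[0,0,0],0],[[0,0,0],[0,0,0],0]]'
python3 - <<'E'
from h import *
p=ctrl.get_image('wrist');save(p,'w35')
to(565,257.4,70)
ov(p,[],'ov35',(200,150,360,300),5);clahe('ov35')
E
```

```text
t: 62.75
ee_pos: [565.0, 257.3, 69.8]
orientation: [2.29, -2.147, -0.001]
ft_force: [-0.2, -0.4, -0.2]
width: 19.6
t 62.8 at [564.9 257.3  69.8] tool delta [-0.1 -0.1 -0.2] turn [ 0.002 -0.001  0.001] w 19.4 F [ 0.4  0.5 -0.8]
```

View pics/ov35.png

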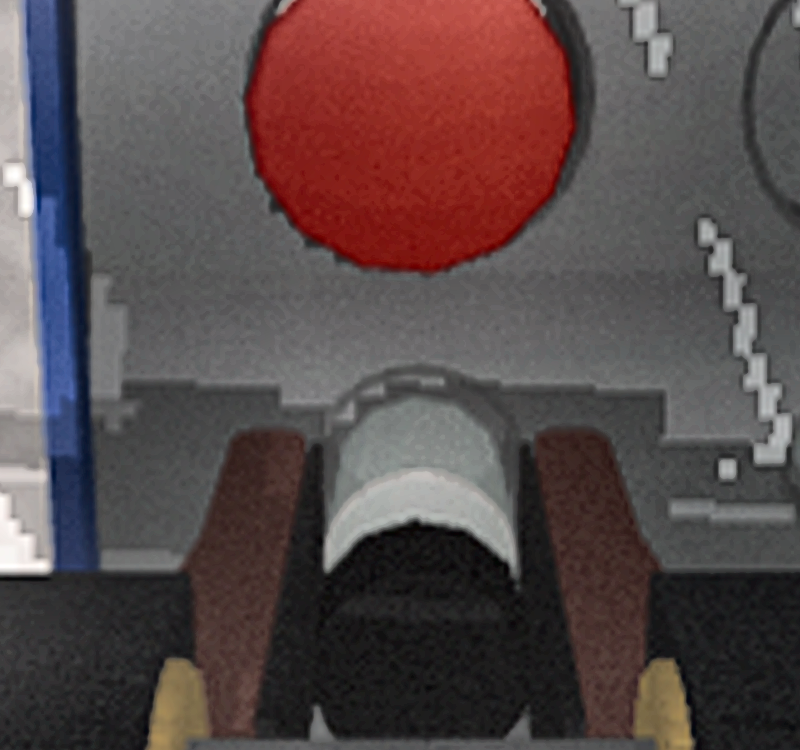

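```bash
python3 -m handwheel '[[[0,0,0],[0,0,1],0],[[0,0,0],[0,0,1],0],[[0,0,0],[0,0,1.5],0],[[0,0,0],[0,0,1.5],0],[[0,0,0],[0,0,1],0],[[0,0,0],[0,0,0],0],[[0,0,0],[0,0,0],0],[[0,0,0],[0,0,0],0],[[0,0,0],[0,0,0],0],[[0,0,0],[0,0,0],0]]'
python3 - <<'E'
from h import *
p=ctrl.get_image('wrist');save(p,'w36')
to(565,257.4,47.5)
ov(p,[],'ov36',(200,150,360,300),5);clahe('ov36')
E
```

```text
t: 63.63
ee_pos: [564.8, 257.3, 63.0]
orientation: [2.29, -2.147, -0.001]
ft_force: [-0.1, -0.4, 0.1]
width: 19.4
t 63.68 at [564.9 257.3  63.1] tool delta [-0.1 -0.1 15.6] turn [ 0.002 -0.001  0.002] w 20.4 F [-0.3 -1.  -0. ]
```

View pics/ov36.png

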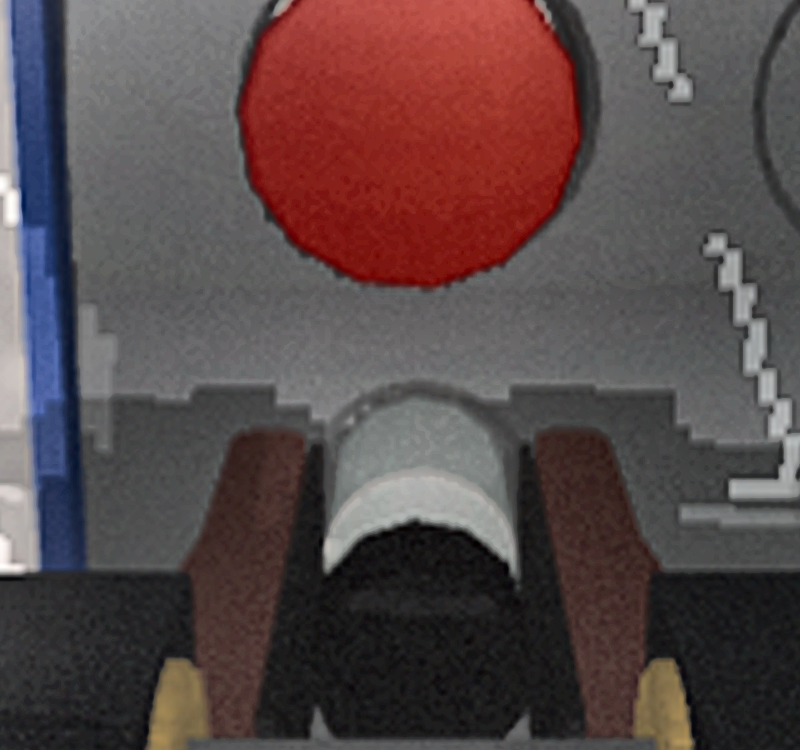

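```bash
python3 -m handwheel '[[[0,0,0],[0,0,2],0],[[0,0,0],[0,0,2.5],0],[[0,0,0],[0,0,2.5],0],[[0,0,0],[0,0,2.5],0],[[0,0,0],[0,0,2],0],[[0,0,0],[0,0,1],0],[[0,0,0],[0,0,0],0],[[0,0,0],[0,0,0],0],[[0,0,0],[0,0,0],0],[[0,0,0],[0,0,0],0]]'
python3 - <<'E'
from h import *
to(565,257.4,47.5)
E
```

```text
t: 64.52
ee_pos: [564.7, 257.2, 48.9]
orientation: [2.29, -2.146, -0.001]
ft_force: [0.0, 0.3, 0.3]
width: 19.7
t 64.52 at [564.7 257.2  48.9] tool delta [-0.2 -0.3  1.4] turn [ 0.003 -0.001  0.002] w 19.7 F [0.  0.3 0.3]
```

```bash
python3 -m handwheel '[[[0,0,0],[0,0,1],0],[[0,0,0],[0,0,0],0],[[0,0,0],[0,0,0],0.36],[[0,0,0],[0,0,0],0.36],[[0,0,0],[0,0,0],0.36],[[0,0,0],[0,0,0],0.36],[[0,0,0],[0,0,-8],0.36],[[0,0,0],[0,0,-18],0.36],[[0,0,0],[0,0,-25],0.36],[[0,0,0],[0,0,-25],0.36]]'
python3 -m handwheel '[[[0,0,0],[25,0,-20],0.36],[[0,0,0],[30,0,-20],0.36],[[0,0,0],[25,0,-20],0.36],[[0,0,0],[10,0,-20],0.36],[[0,0,0],[0,0,-15],0],[[0,0,0],[0,0,-10],0],[[0,0,0],[0,0,-5],0],[[0,0,0],[0,0,0],0],[[0,0,0],[0,0,0],0],[[0,0,0],[0,0,0],0]]'
python3 - <<'E'
from h import *
p=ctrl.get_image('wrist');save(p,'w37')
spots(p,['lid_press','lid_hinge'])
to(440,165,230)
p=ctrl.get_image('side');save(p,'s37');spots(p,['lid_press','lid_hinge'])
p=ctrl.get_image('scene');save(p,'c37');spots(p,['lid_press','lid_hinge'])
cv2.imwrite('pics/s37c.png',cv2.resize(cv2.imread('pics/s37.png')[120:240,130:310],None,fx=4.4,fy=4.4,interpolation=cv2.INTER_CUBIC))
E
```

```text
t: 65.35
ee_pos: [561.5, 255.8, 122.2]
orientation: [2.283, -2.14, -0.008]
ft_force: [0.1, 0.6, 0.4]
width: 31.8
t: 66.18
ee_pos: [570.5, 164.8, 248.1]
orientation: [2.294, -2.144, 0.002]
ft_force: [-0.6, -0.5, 0.1]
width: 0.8
lid_press 0.97 [430. 165. 145.] [273. 362.]
lid_press 0.43 [400. 382.   2.] [112. 296.]
lid_press 0.41 [ 765. -110.   -1.] [539.  27.]
lid_hinge 0.72 [398. 381.   4.] [112. 299.]
t 66.33 at [570.3 164.6 247.7] tool delta [ -9.1 129.9  17.8] turn [ 0.001 -0.002  0.004] w 0.5 F [-0.   0.   0.3]
lid_press 0.88 [429. 164. 146.] [178. 172.]
lid_hinge 0.81 [506. 168.  35.] [209. 195.]
lid_press 0.66 [431. 160. 144.] [293. 120.]
lid_hinge 0.61 [507. 170.  33.] [314. 162.]
```

View pics/w37.png

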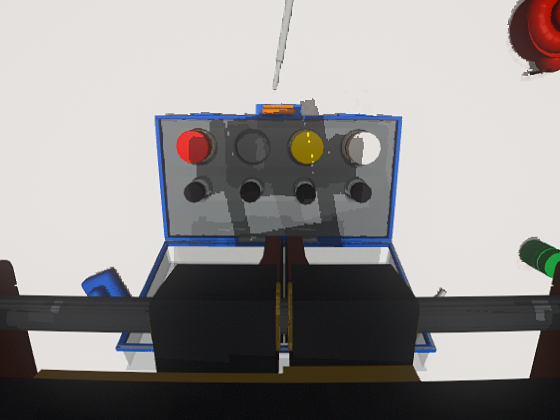

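View pics/s37c.png

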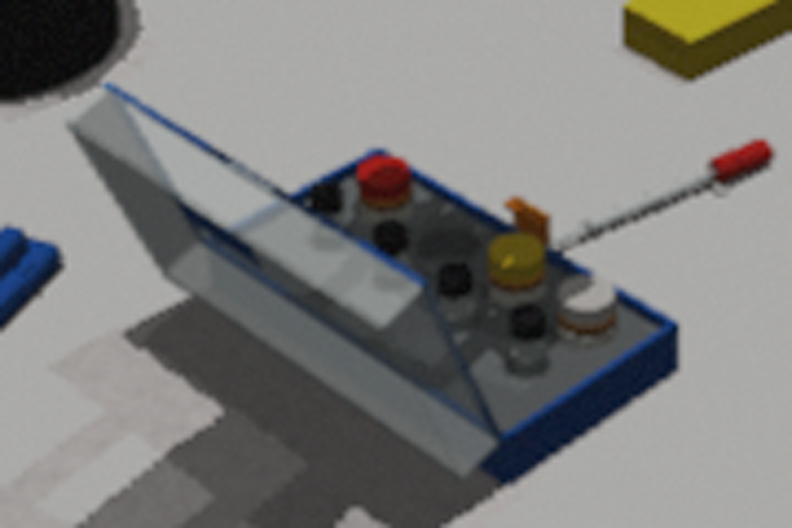

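View pics/c37.png

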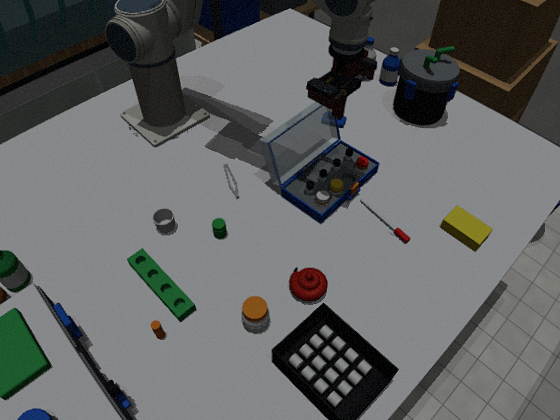

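All three rack vials and all three jars stand in the case, the rack is empty, and the lid is still open with its press point at about (430,164,145). Next I go behind the lid with the jaws shut.

```bash
python3 -m handwheel '[[[0,0,0],[-1,15,0],0],[[0,0,0],[-1,25,0],0],[[0,0,0],[-1,28,0],0],[[0,0,0],[-1,28,0],0],[[0,0,0],[-1,25,0],0],[[0,0,0],[-1,18,0],0],[[0,0,0],[0,10,0],0],[[0,0,0],[0,4,0],0],[[0,0,0],[0,0,0],0],[[0,0,0],[0,0,0],0]]'
python3 - <<'E'
from h import *
to(396,160,138)
E
```

```text
t: 67.47
ee_pos: [413.2, 159.7, 247.6]
orientation: [-2.292, 2.147, -0.005]
ft_force: [0.5, 0.3, -0.1]
width: 0.6
t 67.47 at [413.2 159.7 247.6] tool delta [ -1.6  17.5 109.6] turn [-0.003 -0.002  0.003] w 0.6 F [ 0.5  0.3 -0.1]
```

```bash
python3 -m handwheel '[[[0,0,0],[0,7,0],0],[[0,0,0],[0,8,0],0],[[0,0,0],[0,5,0],0],[[0,0,0],[0,1,0],0],[[0,0,0],[0,0,0],0],[[0,0,0],[0,0,8],0],[[0,0,0],[0,0,12],0],[[0,0,0],[0,0,8],0],[[0,0,0],[0,0,0],0],[[0,0,0],[0,0,0],0]]'
python3 - <<'E'
from h import *
to(393,160,138)
E
```

```text
t: 68.3
ee_pos: [394.2, 158.6, 217.4]
orientation: [-2.29, 2.147, -0.007]
ft_force: [-0.2, -1.1, -0.1]
width: 0.9
t 68.3 at [394.2 158.6 217.4] tool delta [-1.5  1.5 79.4] turn [-0.005 -0.001  0.001] w 0.9 F [-0.2 -1.1 -0.1]
```

```bash
python3 -m handwheel '[[[-0.004,0,0],[-1,1.5,5],0],[[0,0,0],[0,0,10],0],[[0,0,0],[0,0,13],0],[[0,0,0],[0,0,14],0],[[0,0,0],[0,0,14],0],[[0,0,0],[0,0,12],0],[[0,0,0],[0,0,7],0],[[0,0,0],[0,0,2],0],[[0,0,0],[0,0,0],0],[[0,0,0],[0,0,0],0]]'
python3 - <<'E'
from h import *
to(393,160,138)
p=ctrl.get_image('side');save(p,'s38')
cv2.imwrite('pics/s38c.png',cv2.resize(cv2.imread('pics/s38.png')[40:240,80:310],None,fx=3,fy=3,interpolation=cv2.INTER_CUBIC))
E
```

```text
t: 69.13
ee_pos: [395.1, 160.9, 138.0]
orientation: [-2.289, 2.147, -0.005]
ft_force: [0.5, 0.5, -0.1]
width: 0.7
t 69.13 at [395.1 160.9 138. ] tool delta [ 0.8  2.1 -0. ] turn [-0.005  0.     0.001] w 0.7 F [ 0.5  0.5 -0.1]
```

View pics/s38c.png

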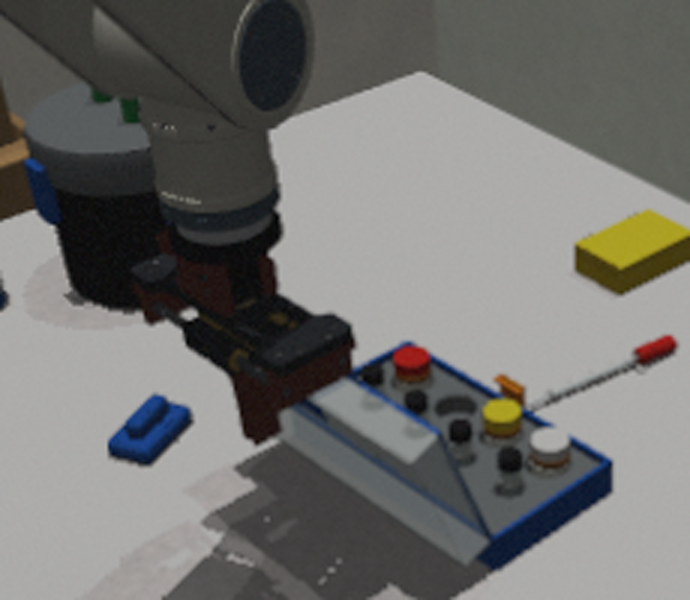

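```bash
python3 -m handwheel '[[[-0.004,0,0],[0,-4,0],0],[[0,0,0],[0,-5,0],0],[[0,0,0],[0,-6,0],0],[[0,0,0],[0,-6,0],0],[[0,0,0],[0,-6,0],0],[[0,0,0],[0,-6,0],0],[[0,0,0],[0,-6,0],0],[[0,0,0],[0,-6,0],0],[[0,0,0],[0,-3,0],0],[[0,0,0],[0,0,0],0]]'
python3 - <<'E'
from h import *
to(440,163,138)
p=ctrl.get_image('side');save(p,'s39');spots(p,['lid_press'])
E
```

```text
t: 70.02
ee_pos: [450.3, 164.9, 140.7]
orientation: [-2.288, 2.146, -0.003]
ft_force: [-1.1, 1.2, 0.5]
width: 0.6
t 70.02 at [450.3 164.9 140.7] tool delta [ 1.2 10.4  2.7] turn [-0.005  0.002  0.001] w 0.6 F [-1.1  1.2  0.5]
lid_press 0.8 [462. 168. 160.] [188. 160.]
```

```bash
python3 -m handwheel '[[[0,0,0],[0,-4,0],0],[[0,0,0],[0,-5,0],0],[[0,0,0],[0,-5,0],0],[[0,0,0],[0,-5,0],0],[[0,0,0],[0,-5,0],0],[[0,0,0],[0,-5,0],0],[[0,0,0],[0,-5,0],0],[[0,0,0],[0,-5,0],0],[[0,0,0],[0,-3,0],0],[[0,0,0],[0,0,0],0]]'
python3 - <<'E'
from h import *
to(500,167,138)
p=ctrl.get_image('side');save(p,'s40');spots(p,['lid_press'])
E
```

```text
t: 70.95
ee_pos: [495.5, 167.6, 140.7]
orientation: [-2.289, 2.146, -0.002]
ft_force: [-0.2, 1.0, -0.6]
width: 0.6
t 70.95 at [495.5 167.6 140.7] tool delta [ 0.9 -4.5  2.7] turn [-0.004  0.001  0.001] w 0.6 F [-0.2  1.  -0.6]
lid_press 0.88 [518. 167. 165.] [208. 149.]
lid_press 0.44 [ 520. -360.   -3.] [378. 330.]
```

View pics/s40.png

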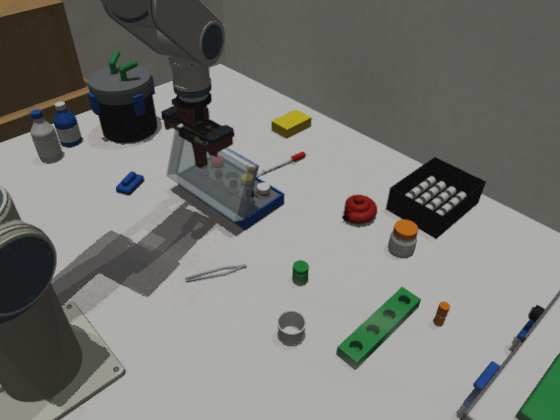

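```bash
python3 -m handwheel '[[[0,0,0],[0,-4,0],0],[[0,0,0],[0,-5,0],0],[[0,0,0],[0,-5,0],0],[[0,0,0],[0,-5,0],0],[[0,0,0],[0,-5,0],0],[[0,0,0],[0,-5,0],0],[[0,0,0],[0,-5,0],0],[[0,0,0],[0,-5,0],0],[[0,0,0],[0,-3,0],0],[[0,0,0],[0,0,0],0]]'
python3 - <<'E'
from h import *
to(540,169,138)
p=ctrl.get_image('side');save(p,'s41');spots(p,['lid_press'])
E
```

```text
t: 71.88
ee_pos: [541.0, 170.5, 140.5]
orientation: [-2.289, 2.147, -0.002]
ft_force: [-0.5, 0.3, 0.3]
width: 0.9
t 71.88 at [541.  170.5 140.5] tool delta [1.5 1.1 2.5] turn [-0.003  0.001  0.001] w 0.9 F [-0.5  0.3  0.3]
lid_press 0.68 [568. 172. 146.] [224. 148.]
```

```bash
python3 -m handwheel '[[[0,0,0],[0,-4,0],0],[[0,0,0],[0,-5,0],0],[[0,0,0],[0,-5,0],0],[[0,0,0],[0,-3,0],0],[[0,0,0],[0,0,0],0],[[0,0,0],[0,0,-5],0],[[0,0,0],[0,0,-8],0],[[0,0,0],[0,0,-8],0],[[0,0,0],[0,0,-5],0],[[0,0,0],[0,0,0],0]]'
python3 - <<'E'
from h import *
h=hole(58,0);print(h)
to(*h,120)
p=ctrl.get_image('side');save(p,'s42');spots(p,['lid_press'])
E
```

```text
t: 72.82
ee_pos: [558.3, 171.6, 169.3]
orientation: [-2.291, 2.147, -0.001]
ft_force: [0.4, -0.4, 0.5]
width: 0.6
[633.60457162 174.58737183]
t 72.82 at [558.3 171.6 169.3] tool delta [  1.9 -75.3  49.4] turn [-0.002  0.001  0.002] w 0.6 F [ 0.4 -0.4  0.5]
lid_press 0.55 [615. 174. 104.] [239. 154.]
```

View pics/s42.png

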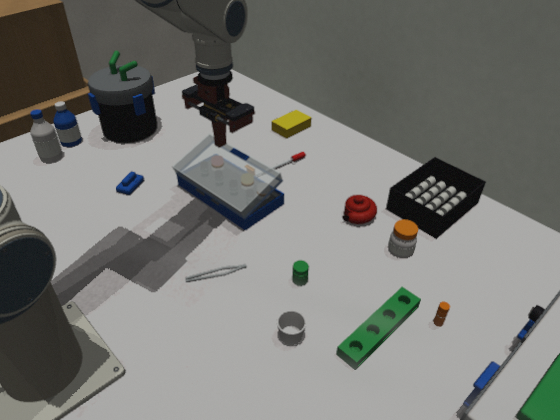

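```bash
python3 -m handwheel '[[[0,0,0],[0,-8,0],0],[[0,0,0],[1,-13,0],0],[[0,0,0],[1,-15,0],0],[[0,0,0],[0,-15,0],0],[[0,0,0],[0,-12,2],0],[[0,0,0],[0,-6,6],0],[[0,0,0],[0,-2,8],0],[[0,0,0],[0,0,8],0],[[0,0,0],[0,0,5],0],[[0,0,0],[0,0,0],0]]'
python3 - <<'E'
from h import *
h=hole(58,0)
to(*h,90)
p=ctrl.get_image('side');save(p,'s43');spots(p,['lid_press'])
p=ctrl.get_image('wrist');save(p,'w43');spots(p,['lid_press'])
to(*h,90)
E
```

```text
t: 73.75
ee_pos: [631.5, 173.7, 133.6]
orientation: [2.291, -2.146, -0.004]
ft_force: [-1.2, 0.4, 0.0]
width: 0.4
t 73.75 at [631.5 173.7 133.6] tool delta [-0.7 -2.3 43.6] turn [ 0.004 -0.     0.002] w 0.4 F [-1.2  0.4  0. ]
lid_press 0.73 [630. 174.  77.] [244. 161.]
lid_press 0.64 [629. 174.  82.] [284. 235.]
t 73.95 at [632.8 174.1 135.8] tool delta [-0.4 -0.9 45.8] turn [0.    0.001 0.002] w 0.4 F [-0.4  0.3 -0.2]
```

View pics/s43.png

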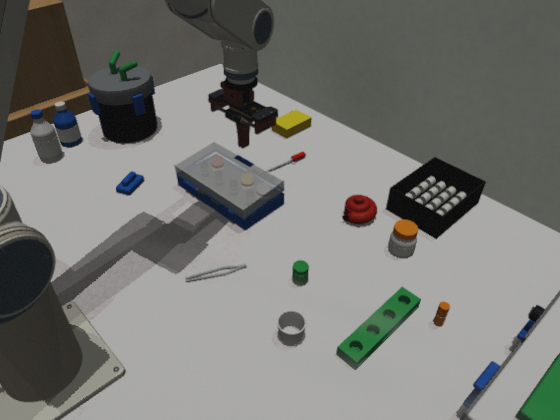

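View pics/w43.png

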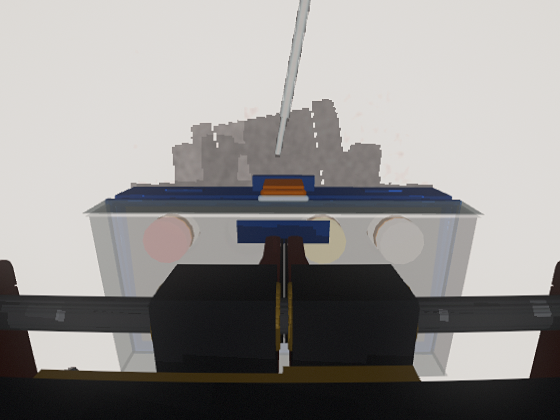

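The lid now rests on the catch, with the thumb patch at (283,232) under the fingers. I press down next.

```bash
python3 -m handwheel '[[[0,0,0],[0,-1,4],0],[[0,0,0],[0,0,8],0],[[0,0,0],[0,0,9],0],[[0,0,0],[0,0,9],0],[[0,0,0],[0,0,6],0],[[0,0,0],[0,0,3],0],[[0,0,0],[0,0,1],0],[[0,0,0],[0,0,0],0],[[0,0,0],[0,0,0],0],[[0,0,0],[0,0,0],0]]'
python3 -m handwheel '[[[0,0,0],[0,0,2],0],[[0,0,0],[0,0,2],0],[[0,0,0],[0,0,2],0],[[0,0,0],[0,0,2],0],[[0,0,0],[0,0,2],0],[[0,0,0],[0,0,2],0],[[0,0,0],[0,0,2],0],[[0,0,0],[0,0,2],0],[[0,0,0],[0,0,2],0],[[0,0,0],[0,0,2],0]]'
```

```text
t: 74.78
ee_pos: [633.7, 174.4, 92.2]
orientation: [-2.293, 2.147, 0.0]
ft_force: [-0.4, 0.1, 0.4]
width: 0.7
t: 75.62
ee_pos: [636.2, 174.8, 77.9]
orientation: [-2.29, 2.144, -0.004]
ft_force: [-9.8, -3.0, 25.6]
width: 0.3
```

```bash
python3 -m handwheel '[[[0,0,0],[0,0,0.5],0],[[0,0,0],[0,0,0],0],[[0,0,0],[0,0,0],0],[[0,0,0],[0,0,-5],0],[[0,0,0],[0,0,-15],0],[[0,0,0],[0,0,-25],0],[[0,0,0],[0,0,-30],0],[[0,0,0],[0,0,-20],0],[[0,0,0],[0,0,-10],0],[[0,0,0],[0,0,0],0]]'
python3 -m handwheel '[[[0,0,0],[0,10,-10],0],[[0,0,0],[0,20,-15],0],[[0,0,0],[0,25,-10],0],[[0,0,0],[0,20,-5],0],[[0,0,0],[0,10,0],0],[[0,0,0],[0,3,0],0],[[0,0,0],[0,0,0],0],[[0,0,0],[0,0,0],0],[[0,0,0],[0,0,0],0],[[0,0,0],[0,0,0],0]]'
python3 - <<'E'
from h import *
to(600,170,200)
for n in['side','wrist','scene']:
    p=ctrl.get_image(n);save(p,n+'44');spots(p,['lid_press'])
cv2.imwrite('pics/side44c.png',cv2.resize(cv2.imread('pics/side44.png')[120:230,150:320],None,fx=4.5,fy=4.5,interpolation=cv2.INTER_CUBIC))
E
```

```text
t: 76.45
ee_pos: [634.4, 174.5, 189.2]
orientation: [-2.292, 2.146, -0.001]
ft_force: [1.0, 0.1, 0.1]
width: 0.4
t: 77.28
ee_pos: [543.6, 167.9, 225.3]
orientation: [2.291, -2.147, -0.002]
ft_force: [0.7, -0.2, -0.5]
width: 0.4
t 77.28 at [543.6 167.9 225.3] tool delta [  1.6 -56.5  25.1] turn [ 0.002 -0.     0.002] w 0.4 F [ 0.7 -0.2 -0.5]
lid_press 0.85 [631. 174.  67.] [244. 164.]
lid_press 0.85 [631. 174.  70.] [283.  98.]
lid_press 0.74 [631. 177.  68.] [350. 175.]
lid_press 0.45 [ 385. -259.    3.] [164. 226.]
```

View pics/side44c.png

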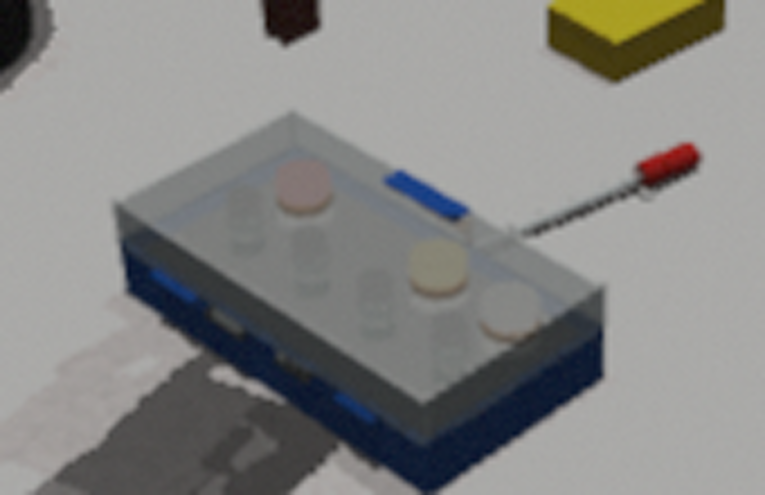

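View pics/wrist44.png

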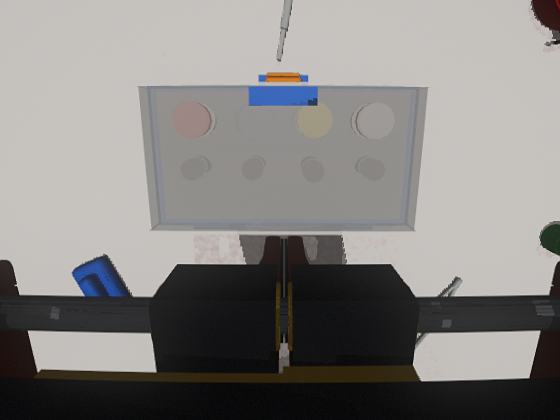

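View pics/scene44.png

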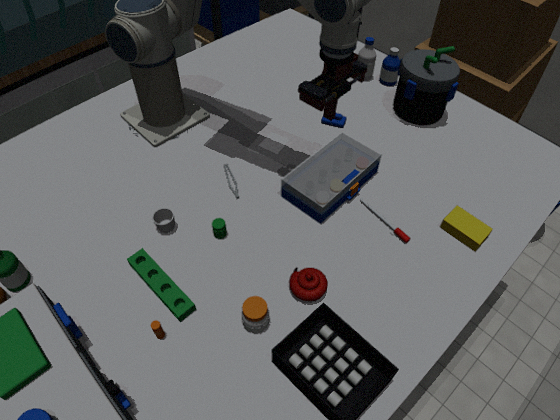

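The lid is shut and flush. The networks put the press point at z ≈ 67–70, where it read 77–82 while resting on the catch. All the contents show upright through the lid, and the arm is clear.

```bash
python3 -c "
from h import *
print(ctrl.close_job())"
```

```text
the job is handed in; nothing more can be done
None
```

The pH kit is packed, the lid is pressed past the catch, and the job is handed in at about 77 s of the 210 s allowed; no verdict was reported.

**Packed:** I stood the white, yellow and red jars in large wells and the three rack vials in the free bores. The blue jar was absent. I did not touch the vial already in the case, the green and orange look-alikes, or the other things on the bench.

**Last checks:**
- **Lid:** I pressed with about 26 N and then moved the arm away. The three cameras put the press point at z 67–70 mm, against 70 mm when shut; it read 77–82 mm while resting on the catch.
- **Contents:** All seven pieces show upright through the lid in the last pictures. I did not measure their foot depth directly. I inferred it from the tool height and contact force at release, and from how even they look.
- **Other things:** In the last scene picture they stand where they started.
- **Robot:** It is well clear of the case.

**What went wrong on the way:** The third vial first caught on the rim of its bore. I raised it, re-centred it from the wrist picture and lowered it again, and it went in without force. I saw no jar knocked aside during the run.

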